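Demagnetise a batch of bolts on the storeroom bench

TASK

Demagnetise the long dark bolts lying loose on the bench (two or three of them): swing the demagnetiser's clamp up, lay every long bolt lengthwise in the middle of a groove of its nest, one to a groove with the head clear of the saddles, and shut the clamp fully down over them; then reach into the well of the control box, turn the power knob clockwise all the way to its stop and back to zero, keeping the clamp shut whenever the knob is off zero. Finally swing the clamp up again, lay all the long bolts in the empty low carton, shut the clamp over the empty nest with the knob left at zero, and do not disturb the other things on the bench.

Things in the scene. Friction and masses are not known exactly. Their poses are not given: they have to be found in the camera images.
- bolt1: long black-steel hexagon bolt, about 0.55 kg, 135 mm overall: shank 24 mm thick, 120 mm long; head 36 mm across flats, 15 mm high. Origin on the axis at mid-length; x along the axis towards the head (head from x = 52.5 to 67.5 mm). Lying on the bench (on the left, head pointing either way) its origin is 15 mm up and its head end about 3 degrees higher. One of the three may be absent
- bolt2: long black-steel hexagon bolt, about 0.55 kg, 135 mm overall: shank 24 mm thick, 120 mm long; head 36 mm across flats, 15 mm high. Origin on the axis at mid-length; x along the axis towards the head (head from x = 52.5 to 67.5 mm). Lying on the bench (on the left, head pointing either way) its origin is 15 mm up and its head end about 3 degrees higher. One of the three may be absent
- bolt3: long black-steel hexagon bolt, about 0.55 kg, 135 mm overall: shank 24 mm thick, 120 mm long; head 36 mm across flats, 15 mm high. Origin on the axis at mid-length; x along the axis towards the head (head from x = 52.5 to 67.5 mm). Lying on the bench (on the left, head pointing either way) its origin is 15 mm up and its head end about 3 degrees higher. One of the three may be absent
- demag: plate demagnetiser, fixed: grey housing 250 x 250 mm, 55 mm high, carrying nest and clamp. Origin on the bench under the nest's centre; x away from the operator, y left, z up; housing from x = -110 to 140 mm. Nest: two black saddle combs at x = -40 to -25 and 25 to 40 mm, with a 50 mm gap between them, open to 36 mm below the seated axes, for the fingers
- nest (a point): nest centre, 91 mm above the bench, axes as demag. Three 90-degree V grooves along x at y = -62, 0 and 62 mm, mouths 45 mm wide, V walls rising about 6 mm above this point. A seated bolt's axis is level at this point's height and along x; its mid-length is within 12 mm of this point in x, so that the head (at either end) is outside the combs
- clamp (a joint): clamp hinge: 0 = fully shut (bail level, rubber press bar 1 mm above the seated shanks), grows as it swings up and away from the operator to the stop at 1.75 rad. Stiff: stays where left; lifting takes about 4 N at the handle bar, pressing down 1 to 3 N. Starts 0 to 0.25 rad ajar. Past 1.4 rad it is clear of the nest and counts as swung up
- clamp_hinge (a point): centre of the clamp's hinge axis, which runs along demag y: 95 mm behind (+x) the nest's centre and 113 mm above the bench; axes as demag. The clamp's press bar, 18 mm thick, crosses between its side arms 95 mm from this axis
- clamp_bar (a point): middle of the clamp's handle, a round steel bar 14 mm thick (soft grip, 17 mm, in its middle 100 mm) along demag y, 225 mm from the hinge axis: 130 mm before the nest's centre and 113 mm up when shut, about 338 mm up when upright. Side arms 16 mm deep run from its ends, at y = -103 and 103 mm, to the hinge; between them it is free, so fingers can pinch it from above, before and behind
- control_box: grey power control box, fixed, 170 mm (x) x 150 mm (y), 150 mm high, with a round well 110 mm wide and 50 mm deep in the middle of its top; the knob stands in the well. Origin on the bench under its centre, x away from the operator
- knob_grip (a point): grip point of the power knob, on its upright axis in the middle of the well, 124 mm above the bench, 26 mm below the box's top: bar grip 62 mm long, 16 mm thick, from 16 mm below to 10 mm above this point, on a 64 mm disc. x along the bar towards the white pointer line, turning with the knob; z up. Widely opened fingers do not fit the well: narrow them to about 45 mm first
- power_knob (a joint): the knob's turn: 0 = zero stop, grows clockwise seen from above to the stop at 1.4 rad (full power). Stays where left, friction 0.06 N m. Starts at zero. At zero the pointer stands 0.7 rad to the left (counter-clockwise) of the control box's x axis, at full 0.7 rad to the right
- carton_in (a point): centre of the inner floor, 6 mm above the bench, of the low empty open carton on the right, fixed: outside 215 mm (x) x 190 mm (y) x 58 mm high, walls 6 mm. The bolts fit side by side along its x axis
- short1: short galvanised bolt standing on its head, 65 mm tall, head 36 mm across flats; to be left alone
- short2: short galvanised bolt standing on its head, 65 mm tall, head 36 mm across flats; to be left alone
- short3: short galvanised bolt standing on its head, 65 mm tall, head 36 mm across flats; to be left alone
- short4: short galvanised bolt standing on its head, 65 mm tall, head 36 mm across flats; to be left alone
- ring_gauge: steel ring gauge 64 mm across and 20 mm high, lying flat; to be left alone
- marker: black marker pen 125 mm long lying on the left; to be left alone
Not all that is in view belongs to the job. Leave any blue look-alike of the bolt3 alone.

How it is judged:
On the way, in this order (a step that is already met when the one before it is completed fails the run):
1. the clamp is swung up (value of joint clamp above 1.25 rad), for 0.2 s.
2. every long bolt lies in a groove of the nest (x of bolt1 in the frame of nest between -0.022 and 0.022 m and y of bolt1 in the frame of nest between -0.075 and 0.075 m and z of bolt1 in the frame of nest between -0.007 and 0.007 m and angle between the x axis of each of bolt1, bolt2, bolt3 and the x axis of nest, either way round below 0.09 rad and x of bolt2 in the frame of nest between -0.022 and 0.022 m and y of bolt2 in the frame of nest between -0.075 and 0.075 m and z of bolt2 in the frame of nest between -0.007 and 0.007 m and x of bolt3 in the frame of nest between -0.022 and 0.022 m and y of bolt3 in the frame of nest between -0.075 and 0.075 m and z of bolt3 in the frame of nest between -0.007 and 0.007 m and value of joint clamp above 1.25 rad and linear speed of each of bolt1, bolt2, bolt3 below 0.03 m/s), for 0.3 s.
3. the clamp is shut over the bolts (x of bolt1 in the frame of nest between -0.022 and 0.022 m and y of bolt1 in the frame of nest between -0.075 and 0.075 m and z of bolt1 in the frame of nest between -0.007 and 0.007 m and angle between the x axis of each of bolt1, bolt2, bolt3 and the x axis of nest, either way round below 0.09 rad and x of bolt2 in the frame of nest between -0.022 and 0.022 m and y of bolt2 in the frame of nest between -0.075 and 0.075 m and z of bolt2 in the frame of nest between -0.007 and 0.007 m and x of bolt3 in the frame of nest between -0.022 and 0.022 m and y of bolt3 in the frame of nest between -0.075 and 0.075 m and z of bolt3 in the frame of nest between -0.007 and 0.007 m and value of joint clamp below 0.07 rad), for 0.3 s.
4. the power knob is turned up to its stop, clamp shut (all of step 3 and value of joint power_knob above 1.25 rad), for 0.2 s.
5. the power knob is turned back to zero, clamp still shut (value of joint power_knob below 0.12 rad and value of joint clamp below 0.07 rad), for 0.2 s.
6. the clamp is swung up again (value of joint power_knob below 0.12 rad and value of joint clamp above 1.25 rad), for 0.2 s.
7. every long bolt lies in the carton (x of bolt1 in the frame of carton_in between -0.095 and 0.095 m and y of bolt1 in the frame of carton_in between -0.085 and 0.085 m and z of bolt1 in the frame of carton_in between 0 and 0.05 m and x of bolt2 in the frame of carton_in between -0.095 and 0.095 m and y of bolt2 in the frame of carton_in between -0.085 and 0.085 m and z of bolt2 in the frame of carton_in between 0 and 0.05 m and x of bolt3 in the frame of carton_in between -0.095 and 0.095 m and y of bolt3 in the frame of carton_in between -0.085 and 0.085 m and z of bolt3 in the frame of carton_in between 0 and 0.05 m), for 0.3 s.
At the end, for the whole second after the job is handed in: every long bolt present lies at rest inside the carton (below its rim), the clamp is shut (under 0.07 rad) over the empty nest and the knob is at zero (under 0.12 rad) (all of step 5 and all of step 7 and linear speed of each of bolt1, bolt2, bolt3 below 0.03 m/s); the robot touches nothing.
It fails at once if the power knob is up while the clamp is open (value of joint each of power_knob, clamp above 0.3 rad).
It fails at once if one of the other things is knocked more than 5 cm away (distance of any of short1, short2, short3, short4, ring_gauge, marker from where it was at the start of the episode above 0.05 m).
Of bolt1, bolt2, bolt3 only 2 to 3 are there at a start; the rules pass over those that are not, and their reading is None.
At some moment in a run one of bolt1, bolt2, bolt3 may be knocked a few centimetres aside while the robot is not near it.
Once in a run the grip may slacken for a moment while it holds something.
It also fails if it takes over 210 s, if anything falls off the work surface, if the arm or the gripper's body presses on something with over 40 N, if the wrist force passes 120 N, or if a joint passes its speed limit or range.

ROBOT

A 6-joint arm with a two-finger parallel gripper is mounted at the origin on the work surface. World frame = base frame: x ahead of the robot, y to its left, z up, the work surface at z = 0. Lengths are in m, angles in rad, forces in N, time in s.
With the tool pointing down it reaches from about 0.15 to 0.775 m from the base axis. Payload 6.1 kg.
Tool frame: the origin (TCP) lies on the centre line of the jaws, within the pads' length; the fingertips stand 11 mm ahead of it and the grasp point (between the pads) lies 8 mm behind it; z points along the fingers, x is the direction in which the jaws open and shut, and the axes are right-handed (so a half turn about z gives the same grasp; the last joint's range is limited). The gripper opens to 85 mm and grips with 20 to 120 N. Pads are 22 mm wide; open, the fingers measure 114 mm over their backs; the gripper's body (76 mm by 85 mm) begins 54 mm behind the grasp point. The pads swing forward as they close: fully open they stand 13 mm farther back than shut.
Start: joints at [-1.175, 0.126, -0.04, 1.405, 0, 1.571], TCP at [0.202, -0.484, 0.242] pointing down, gripper open.
Joint ranges: [-2.72, 2.72], [-0.95, 1.95], [-1.27, 1.35], [-1.78, 2.02], [-1.46, 1.47], [-3.14, 3.14]. Speed limits (rad/s): [2.39, 2.39, 3.01, 3.14, 3.14, 3.14].

INTERFACE

Orientations are given as a rotation vector (axis times angle).
In Python, from bench import bot gives the robot as it stands.
- The arm moves only by the tool arm_command, never from a script. Its argument "moves" is a list of rows, each a list of 4 numbers: the shift along the tool's x, y, z as a fraction of full scale, then the turn about the tool's z as a fraction of full scale. In form: [[tx, ty, tz, spin], ...]. A call has 1 to 5 rows; each row is the pose to reach, as a shift and turn from the pose commanded when the call began, along the tool's axes at that moment, turning the shorter way round; what a row does not reach only later rows make up. Full scale, the value 1, is 100 mm for a shift and 180 degrees for a turn. A row lasts 1/8 s, in which the tool goes at most 62.5 mm and 10.7 degrees, less where a joint would pass 70% of its speed; a pose out of reach is approached as far as the arm can. A call with a number of a shift or a turn outside -1 to 1 is refused whole. A call with a gripper value outside its range is refused whole. "hand" is the closure, from -1 (fully open) to 1 (shut), set as the call begins (left out, the last holds). The fingers move at their own pace and stop on an object; "squeeze" is the grip in N (left out, the last holds). Time passes only in rows, so rows that repeat a pose let the fingers close. It gives the time, the measured TCP pose, the force and the opening at its end, in the units of the state.
- bot.observe(): the state, without advancing time (a new reading comes with each control period).
- bot.grab_frame(name): name is "scene" or "top" or "wrist"; returns a dict with "img" (384x512x3 uint8, red, green, blue), "fovy" (degrees; the focal length in pixels is half the picture's height over the tangent of half this angle, whatever the lens; pixels are square), "cx", "cy" (the principal point, pixels), "view" (4x4, takes a point from world to camera coordinates); the wrist camera has in their place "hand_eye" (4x4, takes a point from camera to tool coordinates, whose origin is the TCP and whose axes are the tool frame's). Camera axes: x right, y down, z forward; pixel columns grow to the right and rows downward; lengths in m; the calibration is good to about 2 mm. A picture is of the moment at which its call begins: read the wrist's pose just before it. There is no depth.
- bot.job_done(): hands the job in, once; it reports no verdict.
The state is a dict: "time": time; "joint_pos": joint angles; "qvel": joint speeds; "effort": joint torques, N m; "eef_pos": TCP position; "orientation": TCP orientation; "contact_force": force on the tool from outside, world axes, zero at the start; "wrist_torque": the same for the moment, N m; "gripper_width": opening from 0.0 (shut) to 1.0 (fully open).
Only numpy, scipy, OpenCV 4.12 (cv2) and the standard library are available. Lean on these libraries where they do the work, as an engineer would, in place of code of your own. Each camera call takes 0.05 s, during which the arm holds its last target.

## Working session

There is one attempt and no reset: what is moved stays moved. The work goes in short steps, Python scripts to look and compute and a tool call to move; the robot and the scene stay as the last step left them, time stands still between calls to the robot, and variables do not carry over. Pictures are saved under pics/ and viewed, and the job is handed in when it is done.

Besides the shell and the picture viewer there is one more tool, called after ">>>" as a command line: name --pt "numbers of a row" for each row, then --argument value for the rest. arm_command: Moves the arm, as the interface text tells. Its arguments: {"type":"object","properties":{"moves":{"type":"array","items":{"type":"array","items":{"type":"number"}}},"hand":{"type":"number"},"squeeze":{"type":"number"}},"required":["moves"]}

```bash
ls; mkdir -p pics
python3 - <<'E'
from bench import bot
import cv2
print(bot.observe())
for n in ("scene","top","wrist"):
    f=bot.grab_frame(n); print(n,{k:v for k,v in f.items() if k!="img"})
    cv2.imwrite(f"pics/{n}0.png",f["img"][:,:,::-1])
E
```

```text
pics
{'time': 0.0, 'joint_pos': array([-1.17501207e+00,  1.26405892e-01, -4.06186785e-02,  1.40541008e+00,
       -1.36394273e-06,  1.57076952e+00]), 'qvel': array([-0.00040452, -0.00076177,  0.00130959,  0.00130974, -0.00128636,
       -0.00064304]), 'effort': array([-1.34762777e-04, -4.35915077e+01,  3.52924204e+01,  1.73005345e-02,
       -7.56563077e-05,  5.56359097e-06]), 'eef_pos': array([ 0.20225083, -0.4840484 ,  0.24151   ]), 'orientation': array([-2.61409593e+00,  1.74080566e+00,  2.14251597e-03]), 'contact_force': array([-0.03933813, -0.51961958,  0.29527254]), 'wrist_torque': array([0.07285861, 0.0411604 , 0.05382453]), 'gripper_width': 1.0009790198169959}
scene {'fovy': 51.43910620511884, 'cx': 254.25574687304973, 'cy': 190.62863139967507, 'view': array([[ 0.70592131,  0.7080984 , -0.01648523, -0.41735548],
       [ 0.38369844, -0.40187519, -0.83142759, -0.07985383],
       [-0.59535756,  0.58059709, -0.55538851,  1.54617166],
       [ 0.        ,  0.        ,  0.        ,  1.        ]])}
top {'fovy': 53.92165089617651, 'cx': 263.8697680938506, 'cy': 191.13869467709745, 'view': array([[ 0.00772948, -0.999825  , -0.01703576,  0.04404156],
       [-0.99688915, -0.00636824, -0.07855868,  0.51058029],
       [ 0.07843645,  0.01758999, -0.99676392,  1.23332876],
       [ 0.        ,  0.        ,  0.        ,  1.        ]])}
wrist {'fovy': 59.28213776222721, 'cx': 253.92024019361028, 'cy': 191.70531902855237, 'hand_eye': array([[ 9.99999662e-01,  4.20476962e-04,  7.06928213e-04,
        -6.08635008e-04],
       [-5.94191133e-04,  9.63588794e-01,  2.67387890e-01,
        -6.64413370e-02],
       [-5.68757656e-04, -2.67388220e-01,  9.63588717e-01,
        -1.31243203e-01],
       [ 0.00000000e+00,  0.00000000e+00,  0.00000000e+00,
         1.00000000e+00]])}
```

View pics/scene0.png

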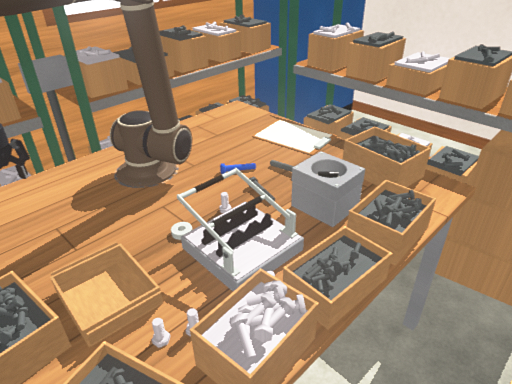

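View pics/top0.png

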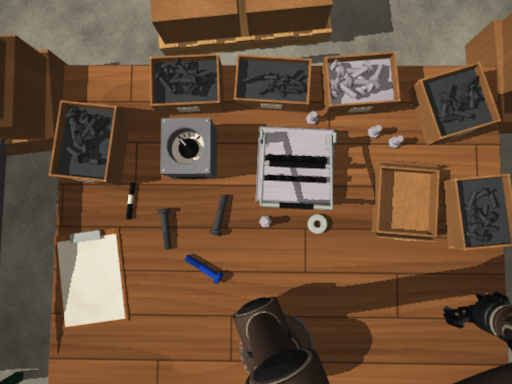

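View pics/wrist0.png

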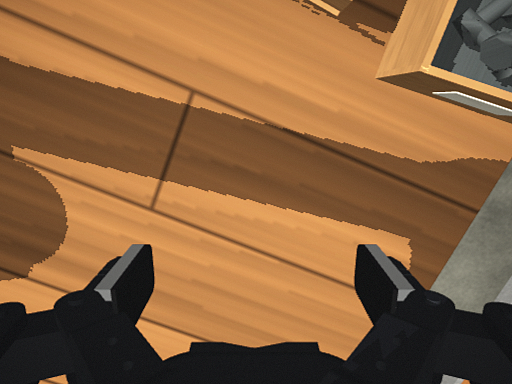

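```bash
cat > h.py <<'E'
import numpy as np, cv2
from bench import bot
from scipy.spatial.transform import Rotation as R
def K(f):
    fl=192/np.tan(np.radians(f["fovy"])/2); return fl,f["cx"],f["cy"]
def wview(f,s):
    T=np.eye(4);T[:3,:3]=R.from_rotvec(s["orientation"]).as_matrix();T[:3,3]=s["eef_pos"]
    return np.linalg.inv(T@f["hand_eye"])
def back(f,V,uv,z):
    fl,cx,cy=K(f); d=np.array([(uv[0]-cx)/fl,(uv[1]-cy)/fl,1]); Rm=V[:3,:3]; c=-Rm.T@V[:3,3]; w=Rm.T@d
    return c+w*(z-c[2])/w[2]
def proj(f,V,p):
    fl,cx,cy=K(f); q=V[:3,:3]@np.array(p)+V[:3,3]; return np.array([fl*q[0]/q[2]+cx,fl*q[1]/q[2]+cy])
def grab(name,out=None,crop=None,scale=1):
    s=bot.observe(); f=bot.grab_frame(name); V=f["view"] if "view" in f else wview(f,s)
    if out:
        im=f["img"][:,:,::-1]
        if crop: im=im[crop[1]:crop[3],crop[0]:crop[2]]
        im=cv2.resize(im,None,fx=scale,fy=scale,interpolation=cv2.INTER_CUBIC); cv2.imwrite("pics/"+out,im)
    return f,V,s
def st():
    s=bot.observe(); Rm=R.from_rotvec(s["orientation"]).as_matrix()
    print("t",round(s["time"],2),"p",s["eef_pos"].round(4),"x",Rm[:,0].round(3),"z",Rm[:,2].round(3),"w",round(s["gripper_width"],3),"F",s["contact_force"].round(1),"q",s["joint_pos"].round(3)); return s,Rm
def go(p,yaw=None,s=None):
    """tool-frame shift (units of 100mm) to world p from present pose; yaw=angle of tool x axis in world"""
    s=s or bot.observe(); Rm=R.from_rotvec(s["orientation"]).as_matrix()
    d=Rm.T@(np.array(p)-s["eef_pos"])*10
    sp=0
    if yaw is not None:
        cur=np.arctan2(Rm[1,0],Rm[0,0]); dy=(yaw-cur+np.pi)%(2*np.pi)-np.pi; sp=-dy/np.pi
    print("move",d.round(3),"spin",round(sp,4));
E
python3 - <<'E'
from h import *
f,V,s=grab("top","top_a.png",(40,170,340,290),2.6)
f,V,s=grab("top","top_b.png",(150,100,350,240),3.9)
for n,uv,z in [("b1a",(165,209),.015),("b1b",(168,248),.015),("b2a",(224,196),.015),("b2b",(216,234),.015),("blue",(203,269),.015),("mk",(131,200),.006),("knob",(187,147),.13),("demFL",(258,207),.055),("demFR",(333,208),.055),("demBL",(262,128),.055),("demBR",(333,129),.055),("cartonTL",(379,165),.058),("cTR",(440,168),.058),("cBL",(376,234),.058),("cBR",(437,238),.058)]:
    print(n,back(f,V,uv,z).round(3))
E
```

```text
b1a [0.449 0.377 0.015]
b1b [0.32  0.364 0.015]
b2a [0.494 0.181 0.015]
b2b [0.367 0.205 0.015]
blue [0.252 0.246 0.015]
mk [0.479 0.496 0.006]
knob [0.636 0.283 0.13 ]
demFL [0.456 0.066 0.055]
demFR [ 0.455 -0.175  0.055]
demBL [0.715 0.055 0.055]
demBR [ 0.712 -0.177  0.055]
cartonTL [ 0.594 -0.323  0.058]
cTR [ 0.585 -0.518  0.058]
cBL [ 0.373 -0.31   0.058]
cBR [ 0.362 -0.502  0.058]
```

View pics/top_a.png

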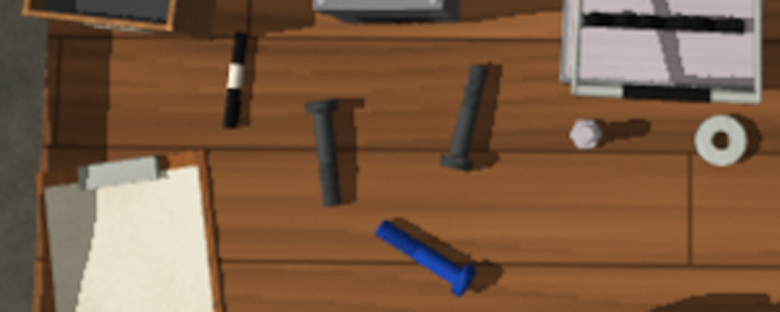

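View pics/top_b.png

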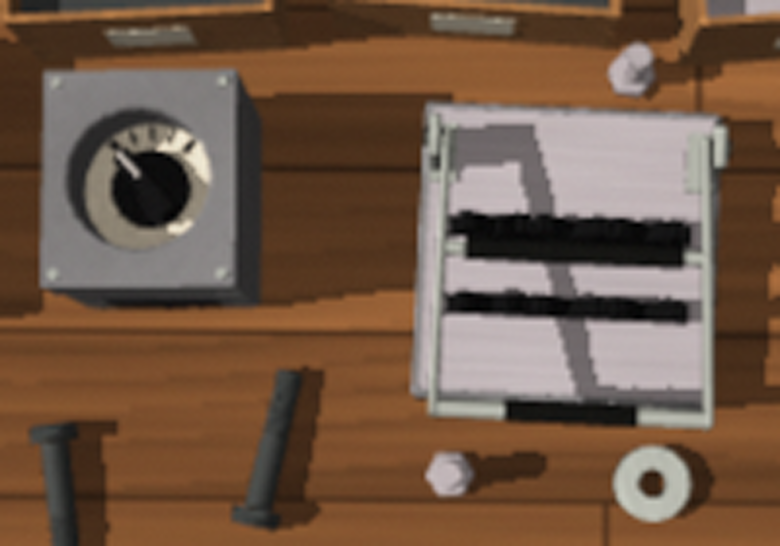

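The top view shows exactly two dark hex-headed bolts: A at (166,228) with its head away from the robot, and B at (220,215) with its head towards it. The blue bolt at (203,269) is the look-alike and the thin dark item with a white band at (131,200) is the marker. Both A and B match the long dark bolt, and the crop confirms it.

Run:
```python
from h import *
st(); go((0.42,-0.06,0.36),0.0); go((0.42,-0.06,0.36),np.pi)
```

```text
t 0.25 p [ 0.2023 -0.4842  0.2419] x [ 0.386 -0.923 -0.001] z [-0.     0.001 -1.   ] w 1.0 F [-0.1  0.3  0.7] q [-1.175  0.126 -0.04   1.405  0.     1.571]
move [-3.076 -3.644 -1.178] spin -0.374
move [-3.076 -3.644 -1.178] spin 0.626
```

>>> arm_command --pt "-0.4 -0.4 -0.4 -0.06" --pt "-0.8 -0.8 -0.8 -0.12" --pt "-1 -1 -1 -0.18" --pt "-1 -1 -1 -0.24" --pt "-1 -1 -1 -0.29"

```text
time: 0.88
eef_pos: [0.2565, -0.3531, 0.343]
orientation: [3.115, -0.403, 0.002]
contact_force: [-0.2, -0.0, 0.4]
gripper_width: 0.998
```

Run:
```python
from h import *
st(); go((0.42,-0.06,0.36),0.0)
```

```text
t 0.88 p [ 0.2565 -0.3531  0.343 ] x [ 0.967 -0.254  0.001] z [ 0.001 -0.001 -1.   ] w 0.998 F [-0.2 -0.   0.4] q [-0.943 -0.021  0.026  1.616 -0.     0.885]
move [ 0.836 -3.25  -0.172] spin -0.0818
```

>>> arm_command --pt "0.15 -0.5 -0.1 -0.04" --pt "0.3 -1 -0.17 -0.08" --pt "0.3 -1 -0.17 -0.08"

```text
time: 1.25
eef_pos: [0.3124, -0.2627, 0.3601]
orientation: [3.141, -0.011, 0.002]
contact_force: [0.1, -0.3, 1.2]
gripper_width: 1.001
```

>>> arm_command --pt "0.3 -0.5 0 0" --pt "0.5 -1 0 0" --pt "0.5 -1 0 0"

```text
time: 1.62
eef_pos: [0.3632, -0.1636, 0.3591]
orientation: [-3.141, 0.013, 0.0]
contact_force: [-0.6, -1.1, 0.9]
gripper_width: 0.995
```

>>> arm_command --pt "0.3 -0.4 0 0" --pt "0.3 -0.7 0 0" --pt "0.3 -0.7 0 0" --pt "0.3 -0.7 0 0"

```text
time: 2.12
eef_pos: [0.3932, -0.097, 0.3592]
orientation: [3.141, -0.022, -0.0]
contact_force: [-0.2, -0.7, 0.0]
gripper_width: 1.002
```

Run:
```python
from h import *
st(); grab("wrist","w1.png")
```

```text
t 2.12 p [ 0.3932 -0.097   0.3592] x [ 1.    -0.014 -0.   ] z [-0.    -0.001 -1.   ] w 1.002 F [-0.2 -0.7  0. ] q [-2.410e-01 -7.100e-02  1.500e-02  1.657e+00 -1.000e-03  1.343e+00]
```

View pics/w1.png

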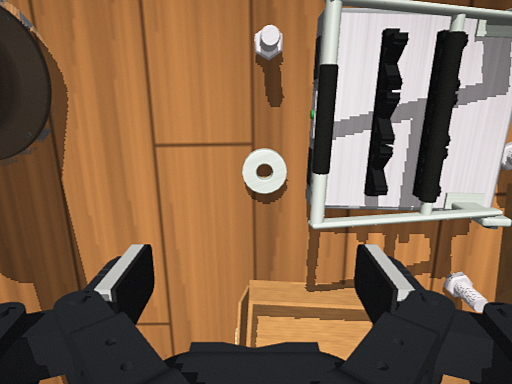

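>>> arm_command --pt "0.5 -0.5 0 0" --pt "1 -1 0 0" --pt "1 -1 0 0"

```text
time: 2.55
eef_pos: [0.4965, 0.0035, 0.358]
orientation: [3.142, -0.019, -0.002]
contact_force: [-1.2, -0.4, -0.1]
gripper_width: 0.999
```

>>> arm_command --pt "0.4 0 0 0" --pt "0.4 0 0 0" --pt "0.4 0 0 0" --pt "0.4 0 0 0"

```text
time: 3.05
eef_pos: [0.5336, 0.0016, 0.36]
orientation: [3.141, -0.022, 0.001]
contact_force: [-0.4, 0.2, -0.9]
gripper_width: 0.999
```

Run:
```python
from h import *
st(); f,V,s=grab("wrist","w2.png",None,1.5)
np.save("w2V.npy",V)
```

```text
t 3.05 p [0.5336 0.0016 0.36  ] x [ 1.    -0.014  0.001] z [ 0.001 -0.    -1.   ] w 0.999 F [-0.4  0.2 -0.9] q [ 0.003  0.175  0.279  1.674 -0.     1.588]
```

View pics/w2.png

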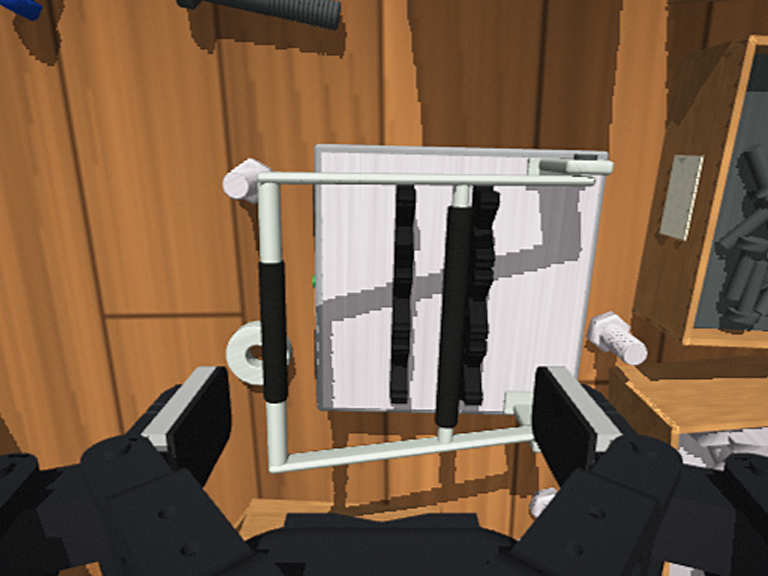

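```bash
cat > fit.py <<'E'
from h import *
from scipy.optimize import least_squares
f=bot.grab_frame("wrist"); V=np.load("w2V.npy")
def dm(q,p):
    x,y,a=q[:3]; return np.array([x+np.cos(a)*p[0]-np.sin(a)*p[1],y+np.sin(a)*p[0]+np.cos(a)*p[1],p[2]])
def bar(q,y,r=0.225):
    t=q[3]; return (0.095-r*np.cos(t),y,0.113+r*np.sin(t))
H=[((-.11,.125,.055),(316,145)),((.14,.125,.055),(607,152)),((-.11,-.125,.055),(317,411))]
B=[(.103,(268,179)),(-.103,(278,464))]
P=[(.0715,(459,207)),(-.0715,(447,427))] # press black ends unsure
def res(q):
    r=[proj(f,V,dm(q,p))*1.5-np.array(uv) for p,uv in H]
    r+=[proj(f,V,dm(q,bar(q,y)))*1.5-np.array(uv) for y,uv in B]
    return np.concatenate(r)
s=least_squares(res,[.58,-.06,0,.1])
print(s.x.round(4)); print(s.fun.reshape(-1,2).round(1))
for c in [(-.0325,0,.09),(.0325,0,.09)]: print(proj(f,V,dm(s.x,c))*1.5)
E
python3 fit.py
```

```text
[ 0.5817 -0.0566 -0.0368  0.2397]
[[-3.9 -0.9]
 [ 5.6 -0.6]
 [-1.6  3.3]
 [-0.2 -0.1]
 [-0.1  0. ]]
[401.99714486 302.67509656]
[480.22001221 304.43167102]
```

```bash
cat >> h.py <<'E'
Q=np.array([.5817,-.0566,-.0368])
def dw(p,Q=Q):
    x,y,a=Q; return np.array([x+np.cos(a)*p[0]-np.sin(a)*p[1],y+np.sin(a)*p[0]+np.cos(a)*p[1],p[2]])
def barp(t,y=0): return dw((0.095-.225*np.cos(t),y,.113+.225*np.sin(t)))
E
python3 - <<'E'
from h import *
for t in (.24,0.0,.6,.9,1.2,1.4,1.5): print(t,barp(t).round(4))
b=barp(.24); go(b+[0,0,.06],-.037); go(b-[0,0,.008],-.037)
E
```

```text
0.24 [ 0.4582 -0.0521  0.1665]
0.0 [ 0.4518 -0.0518  0.113 ]
0.6 [ 0.4911 -0.0533  0.24  ]
0.9 [ 0.5369 -0.0549  0.2892]
1.2 [ 0.5952 -0.0571  0.3227]
1.4 [ 0.6384 -0.0587  0.3347]
1.5 [ 0.6607 -0.0595  0.3374]
move [-0.75   0.549  1.335] spin 0.0075
move [-0.75   0.549  2.015] spin 0.0075
```

>>> arm_command --pt "-0.4 0.3 0.4 0.0" --pt "-0.75 0.55 0.8 0.007" --pt "-0.75 0.55 1 0.007" --pt "-0.75 0.55 1 0.007"

```text
time: 3.65
eef_pos: [0.4573, -0.0519, 0.2586]
orientation: [-3.141, 0.056, 0.002]
contact_force: [0.4, 0.0, -0.1]
gripper_width: 1.003
```

>>> arm_command --pt "0 0 0.3 0" --pt "0 0 0.7 0" --pt "0 0 1 0" --pt "0 0 1 0"

```text
time: 4.15
eef_pos: [0.4585, -0.0514, 0.1588]
orientation: [-3.141, 0.053, 0.003]
contact_force: [0.2, -0.2, 0.1]
gripper_width: 1.001
```

Run:
```python
from h import *
st(); f,V,s=grab("wrist","w3.png"); go(barp(.24)-[0,0,.008],-.037)
```

```text
t 4.15 p [ 0.4585 -0.0514  0.1588] x [ 0.999 -0.034 -0.002] z [-0.002  0.    -1.   ] w 1.001 F [ 0.2 -0.2  0.1] q [-0.112  0.022 -0.336  1.216  0.     1.493]
move [-0.011  0.006  0.018] spin 0.0009
```

View pics/w3.png

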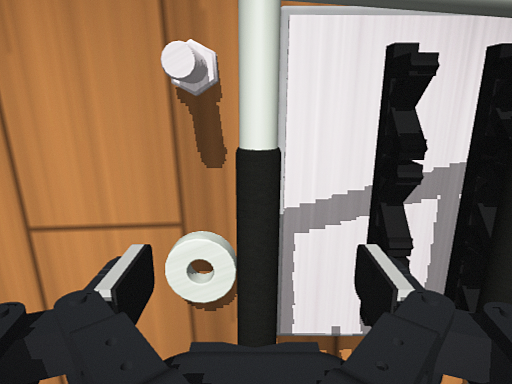

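Handle bar (258, 150–345) runs centrally between the pads. Closing on it.

>>> arm_command --pt "0 0 0.02 0" --pt "0 0 0.02 0" --pt "0 0 0.02 0" --pt "0 0 0.02 0" --pt "0 0 0.02 0" --hand 1 --squeeze 40

```text
time: 4.82
eef_pos: [0.4596, -0.0518, 0.1576]
orientation: [3.141, -0.054, 0.003]
contact_force: [2.1, 0.2, -0.9]
gripper_width: 0.149
```

Run:
```python
from h import *
s,Rm=st()
p0=s["eef_pos"]
for t in (.35,.45,.55,.65,.8,.9,1.0,1.1,1.2,1.3,1.4,1.5,1.6): 
    d=barp(t)-barp(.24); print(t,(Rm.T@d*10).round(2))
```

```text
t 4.83 p [ 0.4596 -0.0518  0.1576] x [ 0.999 -0.035  0.002] z [ 0.002 -0.    -1.   ] w 0.149 F [ 2.1  0.2 -0.9] q [-0.112  0.021 -0.339  1.209  0.     1.493]
0.35 [ 0.07  0.   -0.24]
0.45 [ 0.16  0.   -0.44]
0.55 [ 0.27  0.   -0.64]
0.65 [ 0.4   0.   -0.83]
0.8 [ 0.62  0.   -1.08]
0.9 [ 0.79  0.   -1.23]
1.0 [ 0.97  0.   -1.36]
1.1 [ 1.17  0.   -1.47]
1.2 [ 1.37  0.   -1.56]
1.3 [ 1.59  0.   -1.63]
1.4 [ 1.81  0.   -1.68]
1.5 [ 2.03  0.   -1.71]
1.6 [ 2.25  0.   -1.71]
```

>>> arm_command --pt "0.03 0 -0.14 0" --pt "0.09 0 -0.3 0" --pt "0.17 0 -0.48 0" --pt "0.27 0 -0.64 0" --pt "0.4 0 -0.83 0"

```text
time: 5.45
eef_pos: [0.4969, -0.0532, 0.2394]
orientation: [3.141, -0.055, -0.009]
contact_force: [-2.8, -1.3, -4.3]
gripper_width: 0.15
```

>>> arm_command --pt "0.12 0 -0.14 0" --pt "0.25 0 -0.27 0" --pt "0.39 0 -0.4 0" --pt "0.57 0 -0.53 0" --pt "0.77 0 -0.64 0"

```text
time: 6.08
eef_pos: [0.5731, -0.0561, 0.3064]
orientation: [3.14, -0.055, -0.006]
contact_force: [-12.5, -1.1, 13.8]
gripper_width: 0.145
```

Run:
```python
from h import *
s,Rm=st(); 
for t in (1.1,1.5): go(barp(t)-[0,0,.008])
f,V,s=grab("scene","s1.png",(150,100,400,300),3)
```

```text
t 6.08 p [ 0.5731 -0.0561  0.3064] x [ 0.999 -0.035 -0.004] z [-0.004 -0.001 -1.   ] w 0.145 F [-12.5  -1.1  13.8] q [-9.700e-02  2.390e-01  2.390e-01  1.574e+00 -1.000e-03  1.509e+00]
move [0.016 0.002 0.009] spin 0
move [ 0.876  0.003 -0.233] spin 0
```

View pics/s1.png

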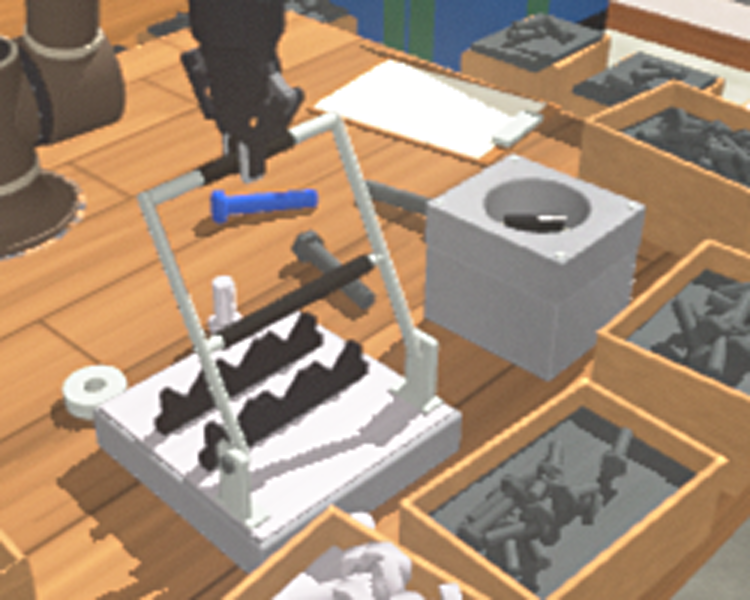

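>>> arm_command --pt "0.16 0 -0.1 0" --pt "0.33 0 -0.17 0" --pt "0.52 0 -0.23 0" --pt "0.72 0 -0.27 0" --pt "0.9 0 -0.28 0"

```text
time: 6.75
eef_pos: [0.665, -0.0596, 0.3331]
orientation: [3.14, -0.055, -0.003]
contact_force: [-4.7, -2.6, 8.4]
gripper_width: 0.145
```

Run:
```python
from h import *
s,Rm=st(); 
for t in (1.5,1.6): go(barp(t)-[0,0,.008])
```

```text
t 6.75 p [ 0.665  -0.0596  0.3331] x [ 0.999 -0.035 -0.002] z [-0.002 -0.001 -1.   ] w 0.145 F [-4.7 -2.6  8.4] q [-0.089  0.455  0.602  1.72  -0.002  1.517]
move [-0.043  0.     0.037] spin 0
move [0.182 0.001 0.032] spin 0
```

>>> arm_command --pt "0.08 0 0 0" --pt "0.15 0 0.01 0" --pt "0.15 0 0.01 0"

```text
time: 7.12
eef_pos: [0.6809, -0.0602, 0.3329]
orientation: [3.139, -0.055, 0.003]
contact_force: [0.6, -2.6, 7.6]
gripper_width: 0.148
```

>>> arm_command --pt "0 0 0 0" --pt "0 0 0 0" --pt "0 0 0 0" --pt "0 0 0 0" --hand -0.3

```text
time: 7.62
eef_pos: [0.6807, -0.0593, 0.3311]
orientation: [-3.141, 0.054, 0.001]
contact_force: [-0.5, -0.7, 1.0]
gripper_width: 0.653
```

>>> arm_command --pt "0 0 -0.4 0" --pt "0 0 -0.5 0" --pt "-0.4 0 -0.5 0" --pt "-0.9 0 -0.5 0"

```text
time: 8.12
eef_pos: [0.591, -0.0563, 0.3795]
orientation: [-3.141, 0.054, 0.002]
contact_force: [0.3, 0.3, 1.5]
gripper_width: 0.654
```

Run:
```python
from h import *
s,Rm=st(); grab("scene","s2.png",(150,80,400,280),3)
```

```text
t 8.12 p [ 0.591  -0.0563  0.3795] x [ 0.999 -0.034 -0.002] z [-0.002  0.    -1.   ] w 0.654 F [0.3 0.3 1.5] q [-0.095  0.319  0.51   1.764  0.     1.51 ]
```

View pics/s2.png

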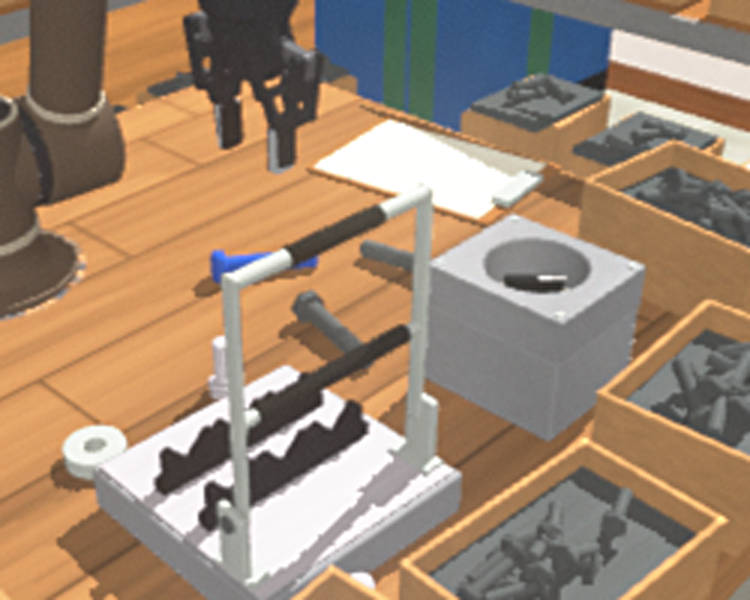

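>>> arm_command --pt "-0.1 -0.5 0 0" --pt "-0.1 -0.6 0 0" --pt "-0.1 -0.6 0 0" --pt "-0.1 -0.6 0 0"

```text
time: 8.68
eef_pos: [0.5834, 0.0034, 0.3811]
orientation: [3.141, -0.055, -0.0]
contact_force: [-0.6, -0.0, -0.1]
gripper_width: 0.65
```

Run:
```python
from h import *
s,Rm=st(); f,V,s=grab("wrist","w4.png",(150,30,420,240),2.9); np.save("w4V.npy",V)
for p in [(-.0325,0,.091),(.0325,0,.091),(-.0325,.062,.079),(.0325,.062,.079),(-.0325,-.062,.079),(.0325,-.062,.079),(-.11,.125,.055),(-.11,-.125,.055),(.14,.125,.055),(.14,-.125,.055)]: print(p,((proj(f,V,dw(p))-[150,30])*2.9).round(0))
```

```text
t 8.68 p [0.5834 0.0034 0.3811] x [ 0.999 -0.035 -0.   ] z [-0. -0. -1.] w 0.65 F [-0.6 -0.  -0.1] q [ 0.006  0.295  0.482  1.757 -0.     1.612]
(-0.0325, 0, 0.091) [233. 491.]
(0.0325, 0, 0.091) [378. 492.]
(-0.0325, 0.062, 0.079) [233. 350.]
(0.0325, 0.062, 0.079) [379. 351.]
(-0.0325, -0.062, 0.079) [237. 608.]
(0.0325, -0.062, 0.079) [373. 609.]
(-0.11, 0.125, 0.055) [ 62. 203.]
(-0.11, -0.125, 0.055) [ 93. 701.]
(0.14, 0.125, 0.055) [617. 204.]
(0.14, -0.125, 0.055) [574. 703.]
```

View pics/w4.png

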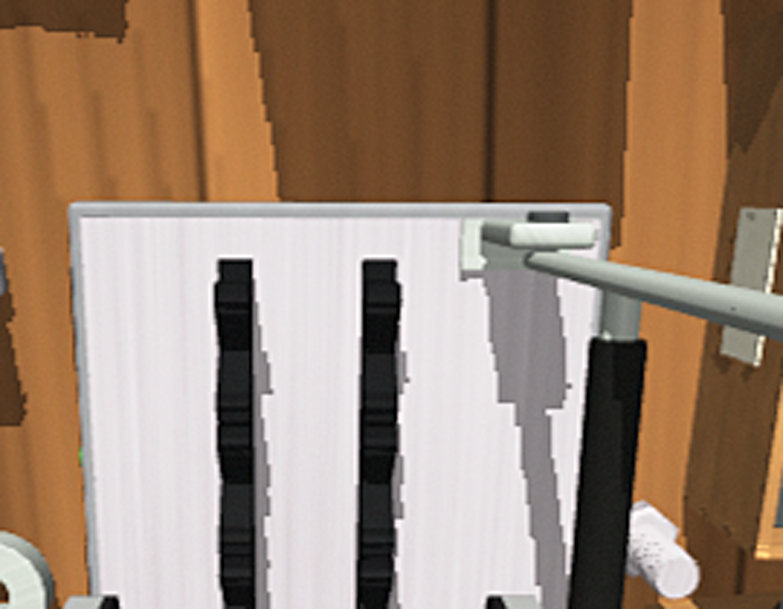

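>>> arm_command --pt "-0.3 -0.3 0 -0.055" --pt "-0.6 -0.6 0.1 -0.11" --pt "-0.9 -0.9 0.3 -0.165" --pt "-1 -1 0.5 -0.22" --pt "-1 -1 0.6 -0.275" --hand -1

```text
time: 9.35
eef_pos: [0.4857, 0.1075, 0.3205]
orientation: [-2.871, -1.275, 0.001]
contact_force: [0.2, -0.3, 0.5]
gripper_width: 0.999
```

Run:
```python
from h import *
st(); go((0.37,.185,.30),1.384)
```

```text
t 9.35 p [0.4857 0.1075 0.3205] x [ 0.671  0.742 -0.001] z [-0.001 -0.    -1.   ] w 0.999 F [ 0.2 -0.3  0.5] q [ 0.218  0.088  0.089  1.573 -0.     0.953]
move [-0.201 -1.378  0.206] spin -0.1746
```

>>> arm_command --pt "-0.1 -0.5 0.1 -0.055" --pt "-0.2 -0.9 0.2 -0.11" --pt "-0.2 -1 0.2 -0.165" --pt "-0.2 -1 0.2 -0.175" --pt "-0.2 -1 0.2 -0.175"

```text
time: 9.98
eef_pos: [0.3999, 0.1598, 0.3013]
orientation: [2.427, 1.995, 0.0]
contact_force: [0.2, -0.6, -0.8]
gripper_width: 0.999
```

Run:
```python
from h import *
st(); f,V,s=grab("wrist","w5.png",None,1.5); np.save("w5V.npy",V)
```

```text
t 9.97 p [0.3999 0.1598 0.3013] x [ 0.194  0.981 -0.   ] z [ 0. -0. -1.] w 0.999 F [ 0.2 -0.6 -0.8] q [ 0.38  -0.045 -0.089  1.526 -0.     0.575]
```

View pics/w5.png

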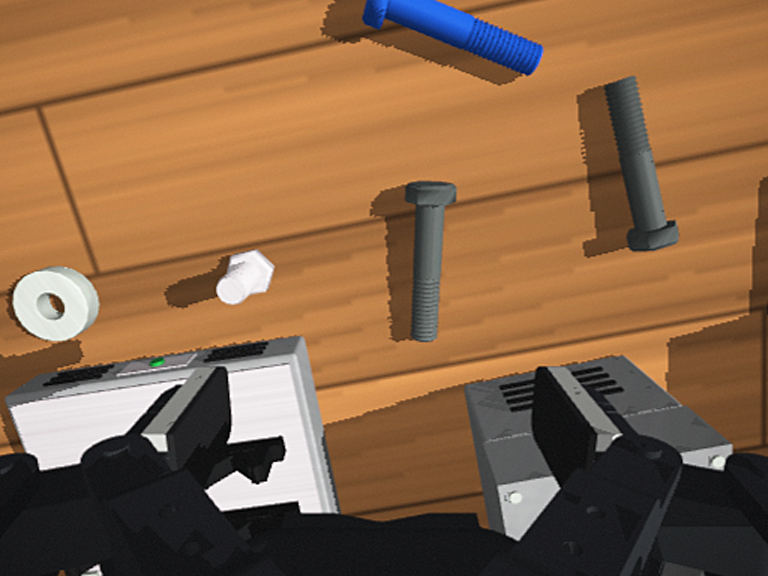

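Run:
```python
from h import *
f=bot.grab_frame("wrist"); V=np.load("w5V.npy")
for n,h,t in [("B",(431,187),(425,338)),("A",(656,244),(620,80))]:
    ph=back(f,V,np.array(h)/1.5,.0185); pt=back(f,V,np.array(t)/1.5,.0115); d=ph-pt
    print(n,"head",ph.round(4),"tail",pt.round(4),"L",np.linalg.norm(d).round(4),"mid",((ph+pt)/2).round(4),"ang",np.arctan2(d[1],d[0]).round(3))
```

```text
B head [0.3702 0.2063 0.0185] tail [0.4998 0.1796 0.0115] L 0.1325 mid [0.435 0.193 0.015] ang 2.938
A head [0.452  0.3815 0.0185] tail [0.3186 0.3642 0.0115] L 0.1346 mid [0.3853 0.3728 0.015 ] ang 0.129
```

Run:
```python
from h import *
st(); go((.4345,.193,.10),1.367);go((.4345,.193,.016),1.367)
```

```text
t 10.07 p [0.3999 0.1598 0.3012] x [ 0.193  0.981 -0.   ] z [-0. -0. -1.] w 1.001 F [ 0.1 -0.3  0.5] q [ 0.38  -0.045 -0.089  1.526 -0.     0.575]
move [0.393 0.276 2.012] spin 0.0029
move [0.393 0.276 2.852] spin 0.0029
```

>>> arm_command --pt "0.2 0.15 0.4 0.003" --pt "0.39 0.28 0.8 0.003" --pt "0.39 0.28 1 0.003" --pt "0.39 0.28 1 0.003"

```text
time: 10.58
eef_pos: [0.4336, 0.1925, 0.1995]
orientation: [-2.434, -1.985, 0.006]
contact_force: [0.0, -0.4, 0.1]
gripper_width: 1.0
```

>>> arm_command --pt "0 0 0.4 0" --pt "0 0 0.8 0" --pt "0 0 1 0" --pt "0 0 1 0"

```text
time: 11.08
eef_pos: [0.4339, 0.1927, 0.1012]
orientation: [-2.434, -1.986, 0.002]
contact_force: [0.0, -0.8, 0.5]
gripper_width: 1.001
```

Run:
```python
from h import *
st(); go((.4345,.193,.016),1.367);f,V,s=grab("wrist","w6.png")
```

```text
t 11.07 p [0.4339 0.1927 0.1012] x [ 0.201  0.98  -0.001] z [-0.001 -0.001 -1.   ] w 1.001 F [ 0.  -0.8  0.5] q [ 0.418  0.073 -0.411  1.088 -0.     0.62 ]
move [0.005 0.006 0.852] spin 0.0005
```

View pics/w6.png

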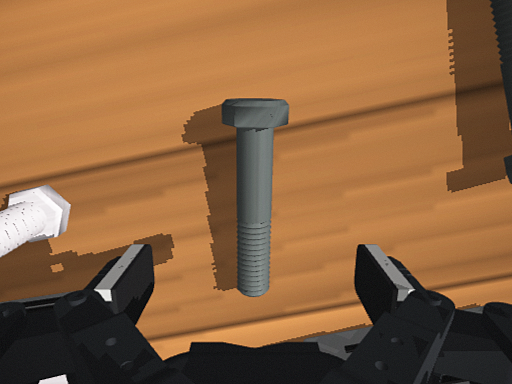

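>>> arm_command --pt "0 0 0.4 0" --pt "0 0 0.75 0" --pt "0 0 0.85 0" --pt "0 0 0.85 0"

```text
time: 11.62
eef_pos: [0.4348, 0.1934, 0.0174]
orientation: [2.433, 1.987, 0.001]
contact_force: [-0.6, -0.7, 0.3]
gripper_width: 1.002
```

>>> arm_command --pt "0 0 0 0" --pt "0 0 0 0" --pt "0 0 0 0" --pt "0 0 0 0" --pt "0 0 0 0" --hand 1 --squeeze 80

```text
time: 12.25
eef_pos: [0.4346, 0.1935, 0.0171]
orientation: [2.433, 1.987, 0.002]
contact_force: [-0.4, -0.1, 5.6]
gripper_width: 0.247
```

>>> arm_command --pt "0 0 -0.2 0" --pt "0 0 -0.5 0" --pt "0 0 -1 0" --pt "0 0 -1 0"

```text
time: 12.75
eef_pos: [0.4359, 0.194, 0.1193]
orientation: [2.432, 1.986, 0.008]
contact_force: [0.0, 0.5, -4.5]
gripper_width: 0.244
```

Run:
```python
from h import *
st(); f,V,s=grab("wrist","w7.png")
```

```text
t 12.75 p [0.4359 0.194  0.1193] x [0.2   0.98  0.003] z [ 0.005  0.002 -1.   ] w 0.244 F [ 0.   0.5 -4.5] q [ 0.419  0.062 -0.382  1.121 -0.     0.62 ]
```

View pics/w7.png

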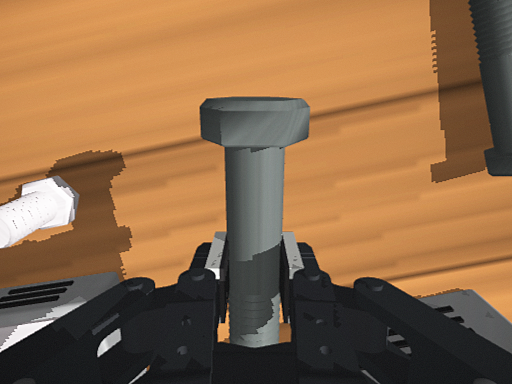

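Run:
```python
from h import *
f=bot.grab_frame("wrist");s=bot.observe();V=wview(f,s);Rm=R.from_rotvec(s["orientation"]).as_matrix()
for uv,z in [((255,97),.121+.018),((255,147),.120+.018-.006)]:
    p=back(f,V,uv,z); print((Rm.T@(p-s["eef_pos"])).round(4))
go(dw((0,.062,.16)),np.pi/2-.0368); go(dw((0,.062,.093)),np.pi/2-.0368)
```

```text
[ 0.0002 -0.0691 -0.0234]
[ 0.0002 -0.0527 -0.0164]
move [-1.538  1.847 -0.444] spin -0.0523
move [-1.538  1.847  0.226] spin -0.0523
```

>>> arm_command --pt "-0.1 0.1 -0.4 0" --pt "-0.4 0.3 -0.7 -0.02" --pt "-0.7 0.6 -0.7 -0.04" --pt "-1 0.9 -0.7 -0.052" --pt "-1 1 -0.7 -0.052"

```text
time: 13.48
eef_pos: [0.5119, 0.0731, 0.1838]
orientation: [-2.265, -2.174, 0.006]
contact_force: [-0.7, -0.6, -4.3]
gripper_width: 0.253
```

Run:
```python
from h import *
st()
go(dw((0,.062,.16)),np.pi/2-.0368); go(dw((0,.062,.095)),np.pi/2-.0368)
```

```text
t 13.47 p [0.5119 0.0731 0.1838] x [ 0.041  0.999 -0.001] z [-0.004 -0.001 -1.   ] w 0.253 F [-0.7 -0.6 -4.3] q [ 0.142  0.12  -0.174  1.281 -0.     0.183]
move [-0.647  0.749  0.235] spin -0.0014
move [-0.646  0.751  0.885] spin -0.0014
```

>>> arm_command --pt "-0.35 0.35 0 -0.001" --pt "-0.65 0.75 0 -0.001" --pt "-0.65 0.75 0.2 -0.001" --pt "-0.65 0.75 0.2 -0.001"

```text
time: 13.98
eef_pos: [0.5827, 0.0077, 0.1625]
orientation: [-2.256, -2.179, 0.008]
contact_force: [-0.1, 0.2, -4.5]
gripper_width: 0.251
```

Run:
```python
from h import *
st(); f,V,s=grab("wrist","w8.png")
go(dw((0,.062,.16)),np.pi/2-.0368); go(dw((0,.062,.095)),np.pi/2-.0368)
for p in [(-.0325,.062+.0225,.097),(-.0325,.062-.0225,.097),(-.0325,.0225,.097),(-.0325,-.0225,.097)]: print(proj(f,V,dw(p)).round(1))
```

```text
t 13.97 p [0.5827 0.0077 0.1625] x [0.035 0.999 0.   ] z [-0.007  0.    -1.   ] w 0.251 F [-0.1  0.2 -4.5] q [ 0.013  0.251 -0.062  1.265  0.     0.048]
move [-0.026  0.01   0.04 ] spin 0.0008
move [-0.026  0.013  0.69 ] spin 0.0008
[288.1 165.1]
[212.2 164.9]
[183.5 164.9]
[107.6 164.7]
```

View pics/w8.png

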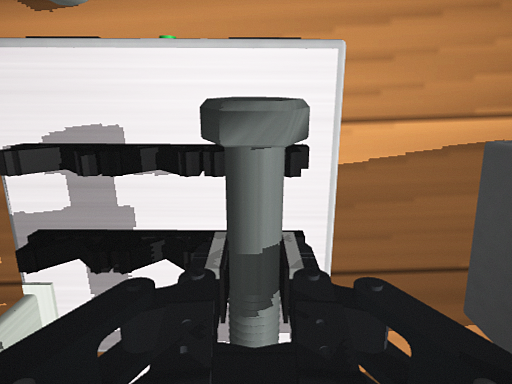

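>>> arm_command --pt "-0.026 0.01 0.2 0" --pt "-0.026 0.01 0.4 0" --pt "-0.026 0.01 0.55 0" --pt "-0.026 0.01 0.65 0" --pt "-0.026 0.01 0.68 0"

```text
time: 14.65
eef_pos: [0.5852, 0.005, 0.0979]
orientation: [-2.259, -2.183, 0.001]
contact_force: [0.2, 0.9, -4.3]
gripper_width: 0.25
```

Run:
```python
from h import *
st(); f,V,s=grab("wrist","w9.png")
```

```text
t 14.65 p [0.5852 0.005  0.0979] x [0.034 0.999 0.   ] z [-0.001  0.    -1.   ] w 0.25 F [ 0.2  0.9 -4.3] q [ 0.009  0.275 -0.174  1.122  0.     0.043]
```

View pics/w9.png

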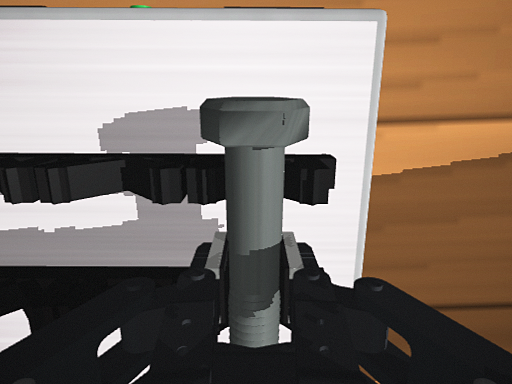

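>>> arm_command --pt "0 0 0.02 0" --pt "0 0 0.04 0" --pt "0 0 0.05 0" --pt "0 0 0.05 0"

```text
time: 15.2
eef_pos: [0.5863, 0.0054, 0.0945]
orientation: [2.258, 2.183, 0.004]
contact_force: [-0.7, 4.7, 4.3]
gripper_width: 0.247
```

Run:
```python
from h import *
st()
```

```text
t 15.2 p [0.5863 0.0054 0.0945] x [0.034 0.999 0.001] z [ 0.002  0.001 -1.   ] w 0.247 F [-0.7  4.7  4.3] q [ 9.000e-03  2.770e-01 -1.800e-01  1.112e+00  1.000e-03  4.300e-02]
```

>>> arm_command --pt "0.01 0 0.01 0" --pt "0.02 0 0.015 0" --pt "0.02 0 0.015 0"

```text
time: 15.58
eef_pos: [0.5864, 0.0063, 0.0933]
orientation: [2.258, 2.18, 0.002]
contact_force: [-2.8, 0.8, 7.8]
gripper_width: 0.247
```

>>> arm_command --pt "0 0 0 0" --pt "0 0 0 0" --pt "0 0 0 0" --pt "0 0 0 0" --hand -0.1

```text
time: 16.08
eef_pos: [0.5854, 0.0067, 0.0915]
orientation: [-2.259, -2.182, 0.001]
contact_force: [0.1, -0.4, 0.9]
gripper_width: 0.55
```

>>> arm_command --pt "0 0 -0.3 0" --pt "0 0 -0.7 0" --pt "0 0 -1 0" --pt "0 0 -1 0"

```text
time: 16.58
eef_pos: [0.5869, 0.0068, 0.1945]
orientation: [2.257, 2.18, 0.005]
contact_force: [0.3, -0.1, -1.2]
gripper_width: 0.549
```

Run:
```python
from h import *
st(); f,V,s=grab("wrist","w10.png")
for p in [(-.0675,.062,.091),(.0675,.062,.091),(-.11,.125,.055),(-.11,-.125,.055)]: print(proj(f,V,dw(p)).round(1))
```

```text
t 16.57 p [0.5869 0.0068 0.1945] x [0.035 0.999 0.   ] z [ 0.005 -0.    -1.   ] w 0.549 F [ 0.3 -0.1 -1.2] q [ 0.012  0.243 -0.002  1.321 -0.     0.046]
[251.9  95.1]
[251.7 276. ]
[337.8  35.6]
[-1.6 34.6]
```

View pics/w10.png

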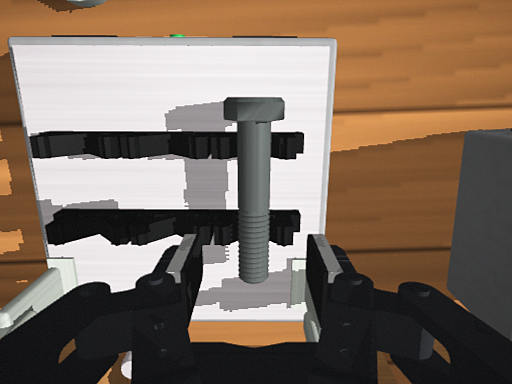

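>>> arm_command --pt "0.2 -0.5 -0.2 0" --pt "0.6 -0.9 -0.5 0" --pt "1 -1 -0.6 0" --pt "1 -1 -0.6 0" --hand -1

```text
time: 17.12
eef_pos: [0.4882, 0.1122, 0.2517]
orientation: [-2.255, -2.187, -0.001]
contact_force: [0.5, -0.6, 0.2]
gripper_width: 0.997
```

>>> arm_command --pt "0.4 -0.3 0 -0.02" --pt "0.8 -0.7 0 -0.05" --pt "1 -1 0 -0.05" --pt "1 -1 0 -0.05"

```text
time: 17.62
eef_pos: [0.391, 0.214, 0.2505]
orientation: [-2.078, -2.356, 0.003]
contact_force: [1.1, -0.0, -0.2]
gripper_width: 1.0
```

>>> arm_command --pt "0.4 0 0 0" --pt "0.8 0 0 0" --pt "1 0 0 0" --pt "1 0 0 0"

```text
time: 18.12
eef_pos: [0.3807, 0.313, 0.2507]
orientation: [2.08, 2.354, -0.003]
contact_force: [1.1, 0.8, -0.4]
gripper_width: 1.003
```

Run:
```python
from h import *
st(); f,V,s=grab("wrist","w11.png",None,1.5); np.save("w11V.npy",V)
go((.3853,.3728,.1),1.70)
```

```text
t 18.12 p [0.3807 0.313  0.2507] x [-0.123  0.992 -0.001] z [-0.001 -0.002 -1.   ] w 1.003 F [ 1.1  0.8 -0.4] q [ 0.688  0.067 -0.087  1.419 -0.     0.565]
move [0.597 0.122 1.508] spin -0.0021
```

View pics/w11.png

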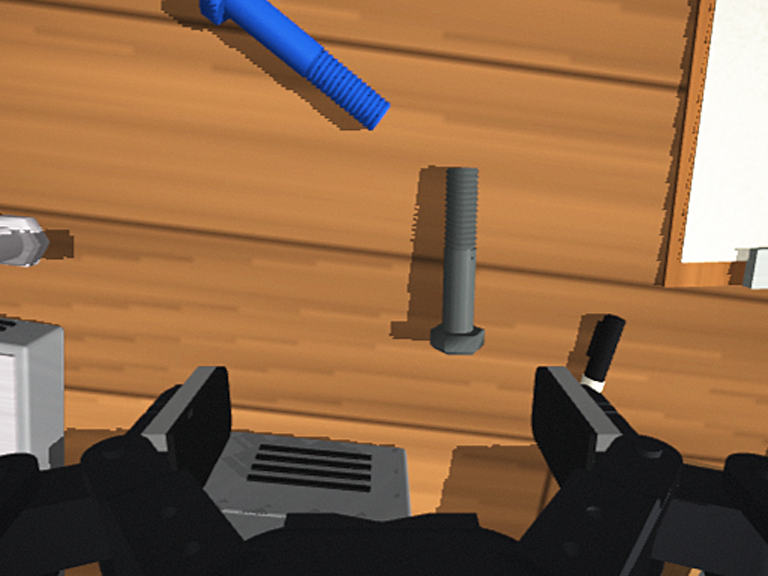

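Run:
```python
from h import *
f=bot.grab_frame("wrist"); V=np.load("w11V.npy")
for n,h,t in [("A",(458,350),(462,168))]:
    ph=back(f,V,np.array(h)/1.5,.0185); pt=back(f,V,np.array(t)/1.5,.0115); d=ph-pt; m=(ph+pt)/2
    print(n,"head",ph.round(4),"tail",pt.round(4),"L",np.linalg.norm(d).round(4),"mid",m.round(4),"ang",np.arctan2(d[1],d[0]).round(3))
go((m[0],m[1],.1),np.arctan2(d[1],d[0])+np.pi/2)
```

```text
A head [0.454  0.3817 0.0185] tail [0.3189 0.3633 0.0115] L 0.1365 mid [0.3864 0.3725 0.015 ] ang 0.136
move [0.596 0.132 1.512] spin -0.0044
```

>>> arm_command --pt "0.3 0.1 0.3 -0.004" --pt "0.6 0.13 0.7 -0.004" --pt "0.6 0.13 1 -0.004" --pt "0.6 0.13 1 -0.004"

```text
time: 18.73
eef_pos: [0.3852, 0.3719, 0.1496]
orientation: [-2.068, -2.365, 0.008]
contact_force: [-0.1, -0.4, 0.9]
gripper_width: 0.998
```

>>> arm_command --pt "0 0 0.4 0" --pt "0 0 0.5 0" --pt "0 0 0.5 0"

```text
time: 19.1
eef_pos: [0.3862, 0.3735, 0.1027]
orientation: [2.067, 2.365, 0.0]
contact_force: [-0.1, 0.3, -0.1]
gripper_width: 0.999
```

Run:
```python
from h import *
st(); f,V,s=grab("wrist","w12.png")
go((.3862,.3725,.016),1.571+.134)
```

```text
t 19.1 p [0.3862 0.3735 0.1027] x [-0.134  0.991 -0.   ] z [ 0.  0. -1.] w 0.999 F [-0.1  0.3 -0.1] q [ 0.769  0.185 -0.278  1.107 -0.     0.634]
move [-0.015 -0.007  0.874] spin 0.0
```

View pics/w12.png

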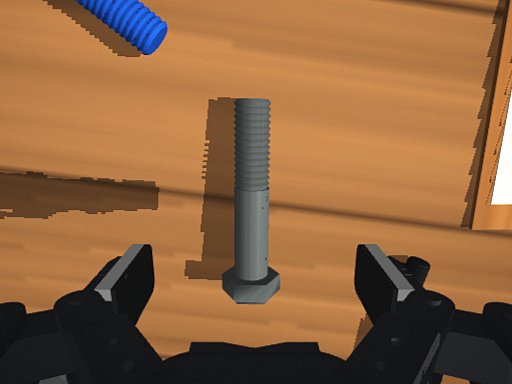

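Run:
```python
from h import *
f=bot.grab_frame("wrist"); V=np.load("w11V.npy")
s=bot.observe();Rm=R.from_rotvec(s["orientation"]).as_matrix()
for uv in [(612,318),(594,385)]:
    p=back(f,V,np.array(uv)/1.5,.008); print(p, (Rm.T@(p-s["eef_pos"])))
```

```text
[0.41676401 0.49844675 0.008     ] [0.11885411 0.04622256 0.09587781]
[0.47436947 0.49791941 0.008     ] [0.1106034  0.10323645 0.0959731 ]
```

Marker is 110+ mm off to the side, so it is clear of the fingers.

>>> arm_command --pt "-0.01 0 0.4 0" --pt "-0.01 0 0.75 0" --pt "-0.01 0 0.87 0" --pt "-0.01 0 0.87 0"

```text
time: 19.7
eef_pos: [0.3863, 0.3732, 0.0154]
orientation: [2.066, 2.366, 0.0]
contact_force: [0.4, -0.9, -0.8]
gripper_width: 1.0
```

>>> arm_command --pt "0 0 0 0" --pt "0 0 0 0" --pt "0 0 0 0" --pt "0 0 0 0" --pt "0 0 0 0" --hand 1 --squeeze 80

```text
time: 20.32
eef_pos: [0.3865, 0.3732, 0.0157]
orientation: [2.066, 2.366, 0.002]
contact_force: [-0.2, -1.3, 5.2]
gripper_width: 0.251
```

>>> arm_command --pt "0 0 -0.2 0" --pt "0 0 -0.5 0" --pt "0 0 -1 0" --pt "0 0 -1 0"

```text
time: 20.82
eef_pos: [0.3875, 0.3744, 0.1179]
orientation: [2.066, 2.366, 0.009]
contact_force: [-0.2, 0.7, -6.4]
gripper_width: 0.25
```

Run:
```python
from h import *
st(); f,V,s=grab("wrist","w13.png")
go(dw((0,-.062,.19)),np.pi/2-.0368)
```

```text
t 20.82 p [0.3875 0.3744 0.1179] x [-0.135  0.991  0.003] z [ 0.004  0.004 -1.   ] w 0.25 F [-0.2  0.7 -6.4] q [ 0.768  0.176 -0.255  1.134  0.     0.633]
move [-5.134  1.251 -0.75 ] spin 0.0547
```

View pics/w13.png

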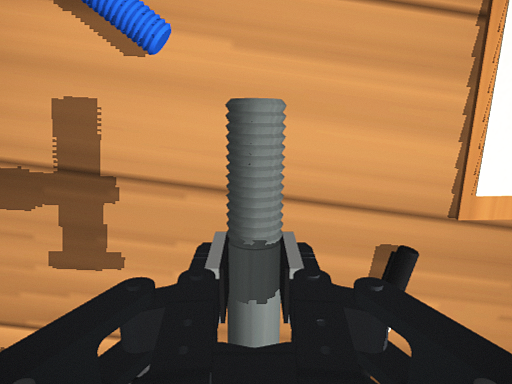

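>>> arm_command --pt "-0.3 0 -0.4 0.01" --pt "-0.7 0.1 -0.8 0.02" --pt "-1 0.2 -0.9 0.03" --pt "-1 0.2 -0.9 0.055"

```text
time: 21.38
eef_pos: [0.4196, 0.2745, 0.2035]
orientation: [2.269, 2.173, -0.003]
contact_force: [-0.2, 1.1, -6.2]
gripper_width: 0.252
```

>>> arm_command --pt "-0.5 0.1 0 0" --pt "-0.9 0.3 0 0" --pt "-1 0.4 0 0"

```text
time: 21.75
eef_pos: [0.4549, 0.1728, 0.2022]
orientation: [-2.265, -2.175, 0.007]
contact_force: [0.4, 0.9, -6.8]
gripper_width: 0.252
```

>>> arm_command --pt "-0.5 0.2 0 0" --pt "-0.9 0.5 0 0" --pt "-1 0.6 0 0"

```text
time: 22.12
eef_pos: [0.5122, 0.0712, 0.2026]
orientation: [-2.265, -2.175, 0.004]
contact_force: [0.2, 0.6, -6.2]
gripper_width: 0.245
```

>>> arm_command --pt "-0.5 0.2 0 0" --pt "-0.9 0.5 0 0" --pt "-1 0.6 0 0"

```text
time: 22.5
eef_pos: [0.5686, -0.0306, 0.2027]
orientation: [-2.264, -2.175, 0.003]
contact_force: [-0.6, 0.6, -5.9]
gripper_width: 0.254
```

Run:
```python
from h import *
st()
go(dw((0,-.062,.17)),np.pi/2-.0368)
```

```text
t 22.5 p [ 0.5686 -0.0306  0.2027] x [0.04  0.999 0.   ] z [-0.003  0.    -1.   ] w 0.254 F [-0.6  0.6 -5.9] q [-0.054  0.214 -0.02   1.339  0.    -0.014]
move [-0.875  0.144  0.327] spin -0.0009
```

>>> arm_command --pt "-0.4 0.1 0 -0.001" --pt "-0.86 0.13 0 -0.001" --pt "-0.86 0.13 0.35 -0.001" --pt "-0.86 0.13 0.6 -0.001" --pt "-0.86 0.13 0.6 -0.001"

```text
time: 23.12
eef_pos: [0.5756, -0.1142, 0.1414]
orientation: [-2.254, -2.18, 0.005]
contact_force: [-0.5, 0.4, -5.8]
gripper_width: 0.249
```

Run:
```python
from h import *
st()
go(dw((0,-.062,.094)),np.pi/2-.0368)
grab("wrist","w14.png")
```

```text
t 23.12 p [ 0.5756 -0.1142  0.1414] x [0.034 0.999 0.002] z [-0.007  0.002 -1.   ] w 0.249 F [-0.5  0.4 -5.8] q [-1.960e-01  2.650e-01 -9.100e-02  1.222e+00  1.000e-03 -1.630e-01]
move [-0.043  0.042  0.474] spin 0.001
```

View pics/w14.png

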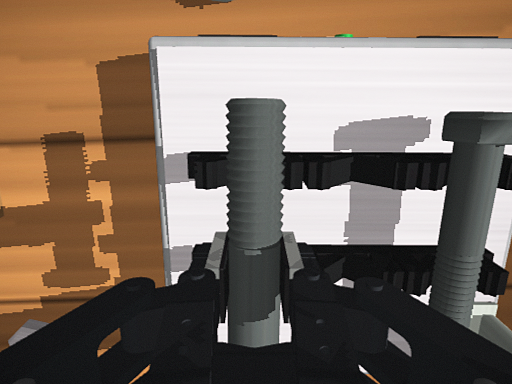

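>>> arm_command --pt "-0.03 0.04 0.2 0" --pt "-0.03 0.04 0.35 0" --pt "-0.03 0.04 0.43 0" --pt "-0.03 0.04 0.46 0" --pt "-0.03 0.04 0.46 0"

```text
time: 23.8
eef_pos: [0.5816, -0.1187, 0.0991]
orientation: [2.259, 2.183, 0.0]
contact_force: [-0.9, -0.1, -5.8]
gripper_width: 0.247
```

Run:
```python
from h import *
st()
go(dw((0,-.062,.0925)),np.pi/2-.0368)
```

```text
t 23.8 p [ 0.5816 -0.1187  0.0991] x [ 0.035  0.999 -0.   ] z [ 0. -0. -1.] w 0.247 F [-0.9 -0.1 -5.8] q [-0.201  0.289 -0.153  1.129 -0.    -0.167]
move [ 0.001 -0.022  0.066] spin 0.0007
```

>>> arm_command --pt "0 -0.02 0.02 0" --pt "0 -0.02 0.04 0" --pt "0 -0.02 0.06 0" --pt "0 -0.02 0.06 0"

```text
time: 24.3
eef_pos: [0.5798, -0.1184, 0.0933]
orientation: [2.259, 2.183, 0.002]
contact_force: [-1.1, 3.2, -2.2]
gripper_width: 0.248
```

Run:
```python
from h import *
st()
```

```text
t 24.3 p [ 0.5798 -0.1184  0.0933] x [0.035 0.999 0.001] z [ 0.001  0.001 -1.   ] w 0.248 F [-1.1  3.2 -2.2] q [-2.020e-01  2.880e-01 -1.670e-01  1.115e+00  1.000e-03 -1.670e-01]
```

>>> arm_command --pt "0.01 0 0.01 0" --pt "0.01 0 0.02 0" --pt "0.01 0 0.02 0"

```text
time: 24.68
eef_pos: [0.5801, -0.1177, 0.0919]
orientation: [2.258, 2.182, 0.002]
contact_force: [-1.8, 1.2, 4.3]
gripper_width: 0.246
```

>>> arm_command --pt "0 0 0 0" --pt "0 0 0 0" --pt "0 0 0 0" --pt "0 0 0 0" --hand -0.1

```text
time: 25.18
eef_pos: [0.5796, -0.1178, 0.0907]
orientation: [2.26, 2.183, -0.0]
contact_force: [0.1, -1.1, -0.6]
gripper_width: 0.551
```

>>> arm_command --pt "0 0 -0.3 0" --pt "0 0 -0.7 0" --pt "0 0 -1 0" --pt "0 0 -1 0"

```text
time: 25.68
eef_pos: [0.581, -0.118, 0.1936]
orientation: [2.257, 2.18, 0.004]
contact_force: [0.1, 0.7, -0.4]
gripper_width: 0.549
```

Run:
```python
from h import *
st(); f,V,s=grab("wrist","w15.png")
for p in [(-.0675,-.062,.091),(.0675,-.062,.091),(-.0675,.062,.091),(.0675,.062,.091)]: print(proj(f,V,dw(p)).round(1))
```

```text
t 25.68 p [ 0.581  -0.118   0.1936] x [ 0.035  0.999 -0.001] z [ 0.005 -0.001 -1.   ] w 0.549 F [ 0.1  0.7 -0.4] q [-0.2    0.254  0.01   1.322 -0.    -0.166]
[253.5  97.2]
[253.1 278.1]
[439.7  97.7]
[413.2 278.7]
```

View pics/w15.png

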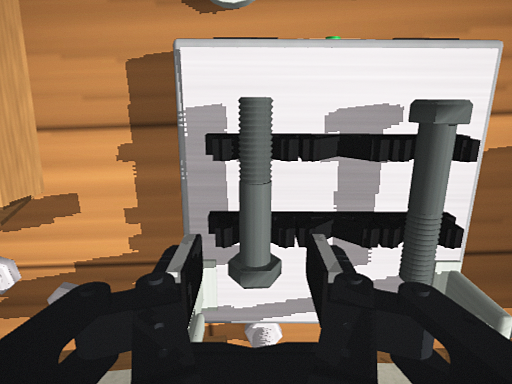

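>>> arm_command --pt "0 -0.2 -0.4 0.05" --pt "0 -0.3 -0.8 0.1" --pt "0.2 -0.3 -1 0.15" --pt "0.4 -0.3 -1 0.2" --pt "0.5 -0.3 -1 0.25"

```text
time: 26.35
eef_pos: [0.5511, -0.0659, 0.2896]
orientation: [-2.925, -1.145, 0.002]
contact_force: [-0.4, -0.8, -0.5]
gripper_width: 0.552
```

Run:
```python
from h import *
st(); go(barp(1.6)+[0,0,.06],-.037)
```

```text
t 26.35 p [ 0.5511 -0.0659  0.2896] x [ 0.734  0.679 -0.001] z [-0.002  0.    -1.   ] w 0.552 F [-0.4 -0.8 -0.5] q [-0.119  0.191  0.141  1.522  0.     0.706]
move [ 1.007  0.854 -1.085] spin 0.2493
```

>>> arm_command --pt "0 0 -0.4 0.05" --pt "0 0 -0.8 0.1" --pt "0 0 -1 0.15" --pt "0 0 -1 0.2" --pt "0.2 0.2 -1 0.25"

```text
time: 26.98
eef_pos: [0.579, -0.0677, 0.3911]
orientation: [3.141, -0.063, 0.0]
contact_force: [0.3, -0.3, 0.7]
gripper_width: 0.549
```

Run:
```python
from h import *
st(); go(barp(1.6)+[0,0,.06],-.037); f,V,s=grab("wrist","w16.png")
for t in (1.5,1.55,1.6,1.65,1.7): print(t,proj(f,V,barp(t,-.05)),proj(f,V,barp(t,.05)))
```

```text
t 26.98 p [ 0.579  -0.0677  0.3911] x [ 0.999 -0.04   0.   ] z [ 0. -0. -1.] w 0.549 F [ 0.3 -0.3  0.7] q [-0.116  0.303  0.515  1.783 -0.     1.494]
move [ 1.038 -0.115 -0.068] spin -0.0009
1.5 [389.06428555 278.08344352] [408.69596191 110.08372859]
1.55 [407.80169224 278.47826477] [430.28571061 110.06147831]
1.6 [426.1971006  278.39944609] [451.42202762 110.00269714]
1.65 [444.06014776 277.84803644] [471.86154256 109.90808323]
1.7 [461.21136243 276.83363688] [491.3769272  109.77906118]
```

View pics/w16.png

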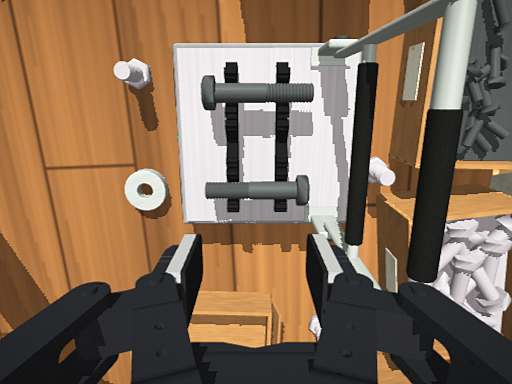

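>>> arm_command --pt "0.4 0 0 0" --pt "0.8 -0.08 0 0" --pt "1 -0.11 0 0" --pt "1 -0.11 0.3 0" --pt "1 -0.11 0.6 0"

```text
time: 27.65
eef_pos: [0.681, -0.0601, 0.3275]
orientation: [-3.141, 0.053, 0.003]
contact_force: [-0.3, -0.5, -0.0]
gripper_width: 0.553
```

Run:
```python
from h import *
st(); go(barp(1.585)-[0,0,.008],-.037); f,V,s=grab("wrist","w17.png")
```

```text
t 27.65 p [ 0.681  -0.0601  0.3275] x [ 0.999 -0.034 -0.002] z [-0.002  0.    -1.   ] w 0.553 F [-0.3 -0.5 -0. ] q [-0.088  0.492  0.647  1.728 -0.     1.517]
move [-0.011  0.001 -0.025] spin 0.001
```

View pics/w17.png

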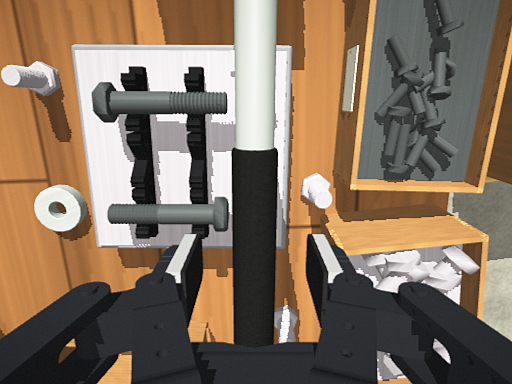

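>>> arm_command --pt "-0.01 0 -0.02 0" --pt "-0.01 0 -0.02 0" --pt "-0.01 0 -0.02 0" --pt "-0.01 0 -0.02 0" --hand 1 --squeeze 40

```text
time: 28.2
eef_pos: [0.6792, -0.0602, 0.3346]
orientation: [3.141, -0.054, 0.005]
contact_force: [-1.3, 1.2, 5.9]
gripper_width: 0.146
```

Run:
```python
from h import *
s,Rm=st()
a=[barp(t) for t in (1.585,1.5,1.4,1.3,1.2,1.1,1.0,.9,.8,.7,.6,.5,.4,.3,.2,.1,.0)]
for t,p in zip((1.585,1.5,1.4,1.3,1.2,1.1,1.0,.9,.8,.7,.6,.5,.4,.3,.2,.1,.0),a): print(t,(Rm.T@(p-a[0])*10).round(2))
```

```text
t 28.2 p [ 0.6792 -0.0602  0.3346] x [ 0.999 -0.035  0.003] z [ 0.003 -0.    -1.   ] w 0.146 F [-1.3  1.2  5.9] q [-0.088  0.488  0.657  1.737  0.     1.517]
1.585 [0. 0. 0.]
1.5 [-0.19 -0.    0.  ]
1.4 [-0.41 -0.    0.03]
1.3 [-0.63 -0.    0.08]
1.2 [-0.85 -0.    0.15]
1.1 [-1.05 -0.    0.24]
1.0 [-1.25 -0.    0.35]
0.9 [-1.43 -0.    0.48]
0.8 [-1.6  -0.    0.63]
0.7 [-1.76 -0.    0.8 ]
0.6 [-1.89 -0.    0.97]
0.5 [-2.01 -0.    1.17]
0.4 [-2.11 -0.    1.37]
0.3 [-2.19 -0.    1.58]
0.2 [-2.24 -0.01  1.8 ]
0.1 [-2.28 -0.01  2.02]
0.0 [-2.29 -0.01  2.24]
```

>>> arm_command --pt "-0.19 0 0 0" --pt "-0.41 0 0.03 0" --pt "-0.63 0 0.08 0" --pt "-0.85 0 0.15 0" --pt "-1 0 0.215 0"

```text
time: 28.82
eef_pos: [0.5794, -0.0564, 0.3126]
orientation: [-3.141, 0.054, -0.007]
contact_force: [2.5, 1.4, 1.3]
gripper_width: 0.146
```

>>> arm_command --pt "-0.15 0 0.085 0" --pt "-0.34 0 0.21 0" --pt "-0.51 0 0.34 0" --pt "-0.66 0 0.49 0" --pt "-0.76 0 0.6 0"

```text
time: 29.45
eef_pos: [0.5037, -0.0536, 0.252]
orientation: [-3.14, 0.054, -0.006]
contact_force: [5.9, 2.2, 0.0]
gripper_width: 0.148
```

Run:
```python
from h import *
s,Rm=st()
for t in (.7,.65,.6,.5,.4,.3,.2,.1,0): go(barp(t)-[0,0,.008])
```

```text
t 29.45 p [ 0.5037 -0.0536  0.252 ] x [ 0.999 -0.034  0.004] z [ 0.004  0.001 -1.   ] w 0.148 F [5.9 2.2 0. ] q [-1.070e-01  8.800e-02 -6.100e-02  1.418e+00  1.000e-03  1.498e+00]
move [0.009 0.002 0.02 ] spin 0
move [-0.061  0.001  0.108] spin 0
move [-0.128  0.001  0.199] spin 0
move [-0.246  0.001  0.39 ] spin 0
move [-0.345  0.001  0.592] spin 0
move [-0.423  0.001  0.803] spin 0
move [-4.790e-01  1.000e-03  1.021e+00] spin 0
move [-0.513  0.002  1.243] spin 0
move [-0.526  0.002  1.468] spin 0
```

>>> arm_command --pt "-0.12 0 0.2 0" --pt "-0.24 0 0.39 0" --pt "-0.34 0 0.59 0" --pt "-0.42 0 0.8 0" --pt "-0.475 0 1 0"

```text
time: 30.08
eef_pos: [0.4573, -0.0519, 0.1521]
orientation: [-3.14, 0.054, -0.008]
contact_force: [7.3, 2.2, 0.3]
gripper_width: 0.146
```

>>> arm_command --pt "-0.03 0 0.18 0" --pt "-0.045 0 0.35 0" --pt "-0.05 0 0.47 0" --pt "-0.05 0 0.5 0"

```text
time: 30.58
eef_pos: [0.4531, -0.0521, 0.1059]
orientation: [-3.141, 0.054, -0.012]
contact_force: [-12.1, 3.2, 44.4]
gripper_width: 0.147
```

Run:
```python
from h import *
s,Rm=st(); go(barp(0)-[0,0,.008])
grab("scene","s3.png",(150,120,350,280),3.9)
```

```text
t 30.57 p [ 0.4531 -0.0521  0.1059] x [ 0.999 -0.034  0.007] z [ 0.007  0.    -1.   ] w 0.147 F [-12.1   3.2  44.4] q [-1.150e-01  2.900e-02 -4.480e-01  1.087e+00  1.000e-03  1.490e+00]
move [-0.013 -0.003  0.009] spin 0
```

View pics/s3.png

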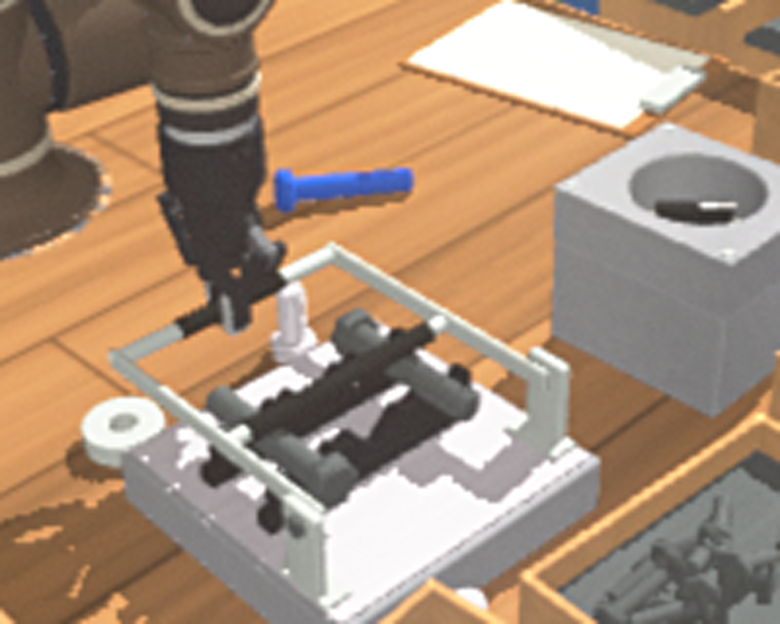

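>>> arm_command --pt "0 0 -0.02 0" --pt "0 0 -0.02 0" --pt "0 0 -0.02 0" --pt "0 0 -0.02 0" --hand -0.1

```text
time: 31.12
eef_pos: [0.4503, -0.0522, 0.1028]
orientation: [-3.141, 0.054, 0.001]
contact_force: [0.0, 0.5, 0.8]
gripper_width: 0.547
```

>>> arm_command --pt "0 0 -0.4 0" --pt "0 0 -0.8 0" --pt "0 0 -1 0" --pt "0 0 -1 0"

```text
time: 31.62
eef_pos: [0.4514, -0.0523, 0.2044]
orientation: [3.141, -0.054, 0.004]
contact_force: [0.2, -0.4, -1.3]
gripper_width: 0.547
```

Run:
```python
from h import *
s,Rm=st(); f,V,s=grab("wrist","w18.png")
for t in (0,.05,.1): print(t,proj(f,V,barp(t,-.05)),proj(f,V,barp(t,.05)))
f,V,s=grab("top","t2.png",(150,100,250,190),7)
go((.58,.25,.28),.8)
```

```text
t 31.62 p [ 0.4514 -0.0523  0.2044] x [ 0.999 -0.035  0.003] z [ 0.003 -0.    -1.   ] w 0.547 F [ 0.2 -0.4 -1.3] q [-0.115 -0.007 -0.264  1.311 -0.     1.49 ]
0 [255.61865124 264.76854828] [256.25320926 125.30025583]
0.05 [256.13369756 272.45893732] [256.86746272 126.72311655]
0.1 [257.54337148 280.87175204] [258.50838101 128.30052105]
move [ 1.191 -3.065 -0.778] spin -0.2657
```

View pics/w18.png

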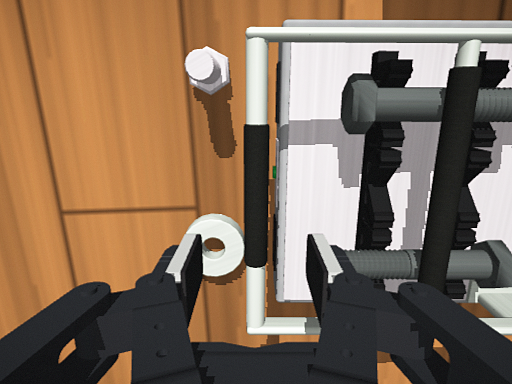

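View pics/t2.png

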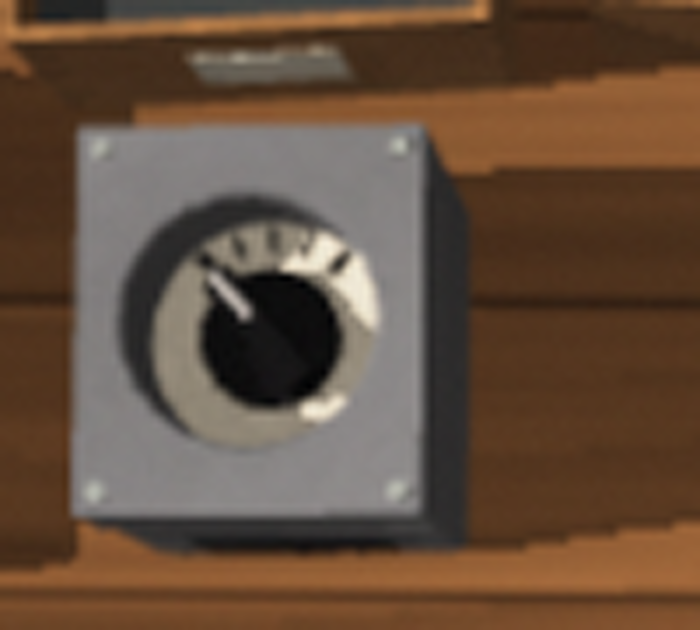

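>>> arm_command --pt "0.1 -0.4 -0.4 -0.05" --pt "0.2 -0.8 -0.8 -0.1" --pt "0.3 -1 -0.9 -0.15" --pt "0.4 -1 -0.9 -0.2" --pt "0.4 -1 -0.9 -0.25"

```text
time: 32.35
eef_pos: [0.4942, 0.0468, 0.2913]
orientation: [-2.919, -1.16, 0.004]
contact_force: [0.3, -0.3, 0.0]
gripper_width: 0.553
```

Run:
```python
from h import *
f,V,s=grab("top")
c=[np.array(u)/7+[150,100] for u in [(78,127),(420,125),(425,515),(72,517)]]
w=[back(f,V,u,.15) for u in c]; print(np.round(w,3), np.mean(w,0).round(4))
d=(w[0]-w[3]+w[1]-w[2]); print(np.arctan2(d[1],d[0])); 
for u in [(270,337),(212,280),(248,317)]:print(back(f,V,np.array(u)/7+[150,100],.134).round(4))
st(); go((.59,.24,.29),2.27)
```

```text
[[0.72  0.359 0.15 ]
 [0.722 0.21  0.15 ]
 [0.552 0.205 0.15 ]
 [0.55  0.357 0.15 ]] [0.6361 0.2828 0.15  ]
0.022804763640410442
[0.6317 0.2769 0.134 ]
[0.6569 0.303  0.134 ]
[0.6405 0.2868 0.134 ]
t 32.4 p [0.4939 0.0466 0.2913] x [ 0.724  0.69  -0.002] z [-0.003 -0.    -1.   ] w 0.55 F [-0.   0.6 -0.1] q [ 0.094  0.079  0.015  1.51  -0.     0.904]
move [ 2.03  -0.738  0.01 ] spin -0.4803
```

>>> arm_command --pt "0.4 -0.2 0 -0.05" --pt "0.8 -0.4 0 -0.1" --pt "1 -0.4 0 -0.15" --pt "1 -0.4 0 -0.2" --pt "1 -0.4 0 -0.25"

```text
time: 33.02
eef_pos: [0.5396, 0.144, 0.2914]
orientation: [-2.255, -2.185, 0.004]
contact_force: [-0.1, -0.1, -0.0]
gripper_width: 0.546
```

Run:
```python
from h import *
st(); go((.59,.24,.29),2.29)
```

```text
t 33.02 p [0.5396 0.144  0.2914] x [ 0.031  1.    -0.001] z [-0.003 -0.001 -1.   ] w 0.546 F [-0.1 -0.1 -0. ] q [0.261 0.2   0.156 1.53  0.    0.292]
move [0.975 0.474 0.012] spin -0.2389
```

>>> arm_command --pt "0.4 0.2 0 -0.05" --pt "0.8 0.4 0 -0.1" --pt "0.97 0.47 0 -0.15" --pt "0.97 0.47 0 -0.2" --pt "0.97 0.47 0 -0.24"

```text
time: 33.65
eef_pos: [0.59, 0.2394, 0.2912]
orientation: [-1.293, -2.861, 0.004]
contact_force: [0.4, 0.2, -0.8]
gripper_width: 0.55
```

Run:
```python
from h import *
st(); f,V,s=grab("wrist","w19.png",None,1.5); np.save("w19V.npy",V)
print(proj(f,V,(.6361,.2828,.134))*1.5)
```

```text
t 33.65 p [0.59   0.2394 0.2912] x [-0.661  0.751  0.001] z [-0.003 -0.001 -1.   ] w 0.55 F [ 0.4  0.2 -0.8] q [ 0.385  0.36   0.368  1.581 -0.    -0.336]
[382.54599124 369.57603932]
```

View pics/w19.png

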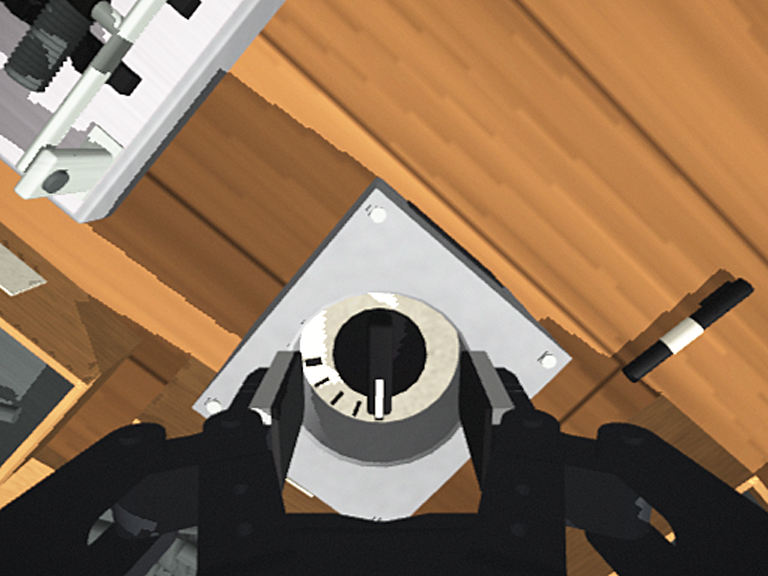

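Run:
```python
from h import *
f,V,s=grab("wrist")
a=back(f,V,np.array((380,312))/1.5,.134);b=back(f,V,np.array((379,417))/1.5,.134)
print(a,b,np.linalg.norm(b-a)); m=(a+b)/2; d=b-a; an=np.arctan2(d[1],d[0]); print(m,an)
go((m[0],m[1],.2),an+np.pi/2); go((m[0],m[1],.123),an+np.pi/2)
```

```text
[0.60909437 0.25685607 0.134     ] [0.66198046 0.30288948 0.134     ] 0.07011428230575241
[0.63553742 0.27987278 0.134     ] 0.7162333790304742
move [0.006 0.614 0.915] spin 0.0005
move [0.006 0.616 1.685] spin 0.0005
```

Run:
```python
from h import *
f,V,s=grab("wrist")
w=[back(f,V,np.array(u)/1.5,.15) for u in [(193,408),(571,356),(378,180)]]; print(np.round(w,4)); print((w[0]+w[1])/2, np.linalg.norm(w[0]-w[2]),np.linalg.norm(w[1]-w[2]))
m=(.6365,.282,0)
go((m[0],m[1],.2),2.287); go((m[0],m[1],.123),2.287)
```

```text
[[0.7244 0.2087 0.15  ]
 [0.5526 0.3544 0.15  ]
 [0.5509 0.2042 0.15  ]]
[0.63850669 0.28158126 0.15      ] 0.17355456780217907 0.15020120825209177
move [0.018 0.635 0.918] spin -0.0002
move [0.017 0.637 1.688] spin -0.0002
```

>>> arm_command --pt "0.01 0.3 0.2 0" --pt "0.01 0.6 0.6 0" --pt "0.015 0.64 0.92 0" --pt "0.015 0.64 0.92 0"

```text
time: 34.3
eef_pos: [0.6359, 0.2819, 0.1973]
orientation: [-1.299, -2.855, 0.008]
contact_force: [-0.9, -0.5, 0.1]
gripper_width: 0.55
```

Run:
```python
from h import *
st(); f,V,s=grab("wrist","w20.png",None,1.5)
go((.637,.282,.123),2.287)
```

```text
t 34.3 p [0.6359 0.2819 0.1973] x [-0.657  0.754  0.002] z [-0.006 -0.003 -1.   ] w 0.55 F [-0.9 -0.5  0.1] q [ 0.417  0.47   0.322  1.431  0.    -0.3  ]
move [-0.004  0.007  0.771] spin 0.0003
```

View pics/w20.png

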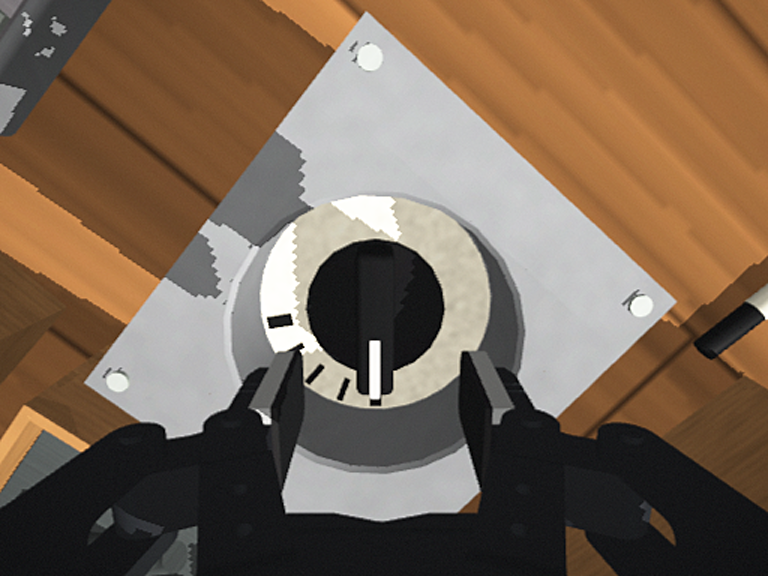

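Run:
```python
from h import *
f,V,s=grab("wrist")
Rm=R.from_rotvec(s["orientation"]).as_matrix()
for u,z in [((375,250),.134),((375,394),.134),((375,320),.134)]:
    p=back(f,V,np.array(u)/1.5,z); print(p.round(4),(Rm.T@(p-s["eef_pos"])).round(4))
for u in [(84,380),(676,300)]: print(back(f,V,np.array(u)/1.5,.15).round(4))
```

```text
[0.6152 0.2615 0.134 ] [-0.0015 -0.0293  0.0661]
[0.6626 0.3026 0.134 ] [-0.0016  0.0335  0.0659]
[0.6373 0.2807 0.134 ] [-0.0015 -0.      0.0661]
[0.7265 0.2077 0.15  ]
[0.553  0.3569 0.15  ]
```

>>> arm_command --pt "-0.015 0.02 0.3 0" --pt "-0.015 0.02 0.55 0" --pt "-0.015 0.02 0.7 0" --pt "-0.015 0.02 0.75 0" --pt "-0.015 0.02 0.75 0"

```text
time: 35.02
eef_pos: [0.6401, 0.2827, 0.1273]
orientation: [1.297, 2.86, 0.001]
contact_force: [0.2, -0.4, 0.5]
gripper_width: 0.544
```

Run:
```python
from h import *
st()
```

```text
t 35.02 p [0.6401 0.2827 0.1273] x [-0.659  0.752 -0.   ] z [ 0.001  0.    -1.   ] w 0.544 F [ 0.2 -0.4  0.5] q [ 0.416  0.478  0.182  1.274 -0.    -0.303]
```

>>> arm_command --pt "0 0 0.02 0" --pt "0 0 0.02 0" --pt "0 0 0.02 0" --pt "0 0 0.02 0" --hand 1 --squeeze 40

```text
time: 35.52
eef_pos: [0.6404, 0.2824, 0.1251]
orientation: [1.297, 2.86, 0.001]
contact_force: [1.6, -2.9, 3.3]
gripper_width: 0.182
```

Run:
```python
from h import *
st()
```

```text
t 35.52 p [0.6404 0.2824 0.1251] x [-0.659  0.753 -0.001] z [ 0.002 -0.    -1.   ] w 0.182 F [ 1.6 -2.9  3.3] q [ 4.160e-01  4.780e-01  1.780e-01  1.269e+00 -1.000e-03 -3.030e-01]
```

Gripped the knob bar. Turn clockwise 1.4 rad (= +0.446).

>>> arm_command --pt "0 0 0 0.045" --pt "0 0 0 0.09" --pt "0 0 0 0.135" --pt "0 0 0 0.18" --pt "0 0 0 0.225"

```text
time: 36.15
eef_pos: [0.6406, 0.2821, 0.1251]
orientation: [2.212, 2.229, 0.001]
contact_force: [2.5, -3.8, 4.4]
gripper_width: 0.177
```

Run:
```python
from h import *
s,Rm=st(); print(s["wrist_torque"])
```

```text
t 36.15 p [0.6406 0.2821 0.1251] x [-0.008  1.    -0.001] z [ 0.002 -0.001 -1.   ] w 0.177 F [ 2.5 -3.8  4.4] q [ 4.150e-01  4.780e-01  1.780e-01  1.269e+00 -1.000e-03  4.080e-01]
[-0.67195126 -0.44078436  0.04352777]
```

>>> arm_command --pt "0 0 0 0.05" --pt "0 0 0 0.1" --pt "0 0 0 0.15" --pt "0 0 0 0.2" --pt "0 0 0 0.222"

```text
time: 36.78
eef_pos: [0.6405, 0.2818, 0.1252]
orientation: [2.839, 1.341, 0.002]
contact_force: [1.2, -4.3, 4.6]
gripper_width: 0.175
```

Run:
```python
from h import *
s,Rm=st(); print(s["wrist_torque"]); f,V,s=grab("wrist","w21.png")
```

```text
t 36.77 p [0.6405 0.2818 0.1252] x [0.635 0.772 0.   ] z [ 0.002 -0.001 -1.   ] w 0.175 F [ 1.2 -4.3  4.6] q [ 0.415  0.478  0.178  1.269 -0.002  1.104]
[-0.93143931 -0.37216892  0.150345  ]
```

View pics/w21.png

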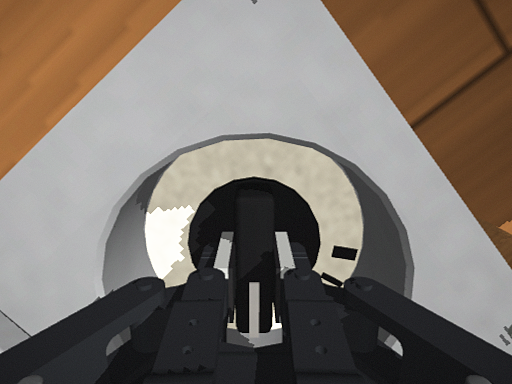

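>>> arm_command --pt "0 0 0 0.012" --pt "0 0 0 0.012" --pt "0 0 0 0.012"

```text
time: 37.2
eef_pos: [0.6404, 0.2818, 0.1251]
orientation: [2.86, 1.296, 0.002]
contact_force: [2.3, -5.5, 4.8]
gripper_width: 0.181
```

Run:
```python
from h import *
s,Rm=st(); print(s["wrist_torque"],np.arctan2(Rm[1,0],Rm[0,0]))
```

```text
t 37.2 p [0.6404 0.2818 0.1251] x [0.659 0.752 0.   ] z [ 0.002 -0.002 -1.   ] w 0.181 F [ 2.3 -5.5  4.8] q [ 0.415  0.478  0.178  1.269 -0.002  1.135]
[-1.17472968 -0.4260907   0.97141863] 0.8508045776045255
```

>>> arm_command --pt "0 0 0 -0.045" --pt "0 0 0 -0.09" --pt "0 0 0 -0.135" --pt "0 0 0 -0.18" --pt "0 0 0 -0.225"

```text
time: 37.83
eef_pos: [0.6405, 0.2821, 0.1251]
orientation: [2.232, 2.208, 0.002]
contact_force: [2.3, -3.7, 4.7]
gripper_width: 0.171
```

>>> arm_command --pt "0 0 0 -0.05" --pt "0 0 0 -0.1" --pt "0 0 0 -0.15" --pt "0 0 0 -0.2" --pt "0 0 0 -0.235"

```text
time: 38.45
eef_pos: [0.6404, 0.2824, 0.1251]
orientation: [1.286, 2.865, 0.001]
contact_force: [1.6, -3.1, 4.5]
gripper_width: 0.172
```

Run:
```python
from h import *
s,Rm=st(); print(s["wrist_torque"],np.arctan2(Rm[1,0],Rm[0,0])); grab("wrist","w22.png")
```

```text
t 38.45 p [0.6404 0.2824 0.1251] x [-0.665  0.747 -0.001] z [ 0.002  0.    -1.   ] w 0.172 F [ 1.6 -3.1  4.5] q [ 4.160e-01  4.780e-01  1.780e-01  1.269e+00 -1.000e-03 -3.120e-01]
[-0.55630547 -0.34175506 -0.3320498 ] 2.2980071187749873
```

View pics/w22.png

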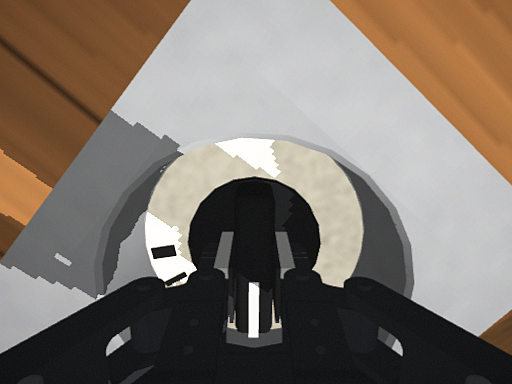

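>>> arm_command --pt "0 0 0 0" --pt "0 0 0 0" --pt "0 0 0 0" --pt "0 0 0 0" --hand -0.1

```text
time: 39.0
eef_pos: [0.6396, 0.2828, 0.124]
orientation: [-1.293, -2.863, 0.0]
contact_force: [0.3, -0.8, -0.5]
gripper_width: 0.552
```

>>> arm_command --pt "0 0 -0.3 0" --pt "0 0 -0.7 0" --pt "0 0 -1 0" --pt "0 0 -1 0.02" --pt "0 0 -1 0.05"

```text
time: 39.62
eef_pos: [0.64, 0.2828, 0.2249]
orientation: [1.517, 2.75, 0.002]
contact_force: [-0.7, -0.4, -1.1]
gripper_width: 0.552
```

Run:
```python
from h import *
st(); grab("wrist","w23.png"); go(barp(0)+[0,0,.14],-.037)
```

```text
t 39.62 p [0.64   0.2828 0.2249] x [-0.533  0.846  0.   ] z [ 0.001  0.001 -1.   ] w 0.552 F [-0.7 -0.4 -1.1] q [ 0.416  0.475  0.39   1.485  0.    -0.147]
move [-1.837 -3.37  -0.286] spin 0.6899
```

View pics/w23.png

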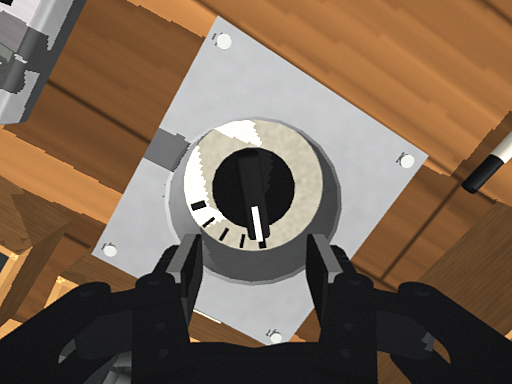

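>>> arm_command --pt "-0.2 -0.4 -0.2 0.05" --pt "-0.4 -0.8 -0.3 0.1" --pt "-0.7 -1 -0.3 0.15" --pt "-1 -1 -0.3 0.2" --pt "-1 -1 -0.3 0.25"

```text
time: 40.3
eef_pos: [0.6095, 0.1427, 0.2543]
orientation: [2.458, 1.956, 0.0]
contact_force: [-0.4, 0.2, 0.7]
gripper_width: 0.549
```

Run:
```python
from h import *
st();  go(barp(0)+[0,0,.14],-.037)
```

```text
t 40.3 p [0.6095 0.1427 0.2543] x [ 0.225  0.974 -0.   ] z [ 0. -0. -1.] w 0.549 F [-0.4  0.2  0.7] q [ 0.23   0.324  0.237  1.483 -0.     0.457]
move [-2.25  -1.1    0.013] spin 0.4397
```

>>> arm_command --pt "-0.4 -0.3 0 0.05" --pt "-0.8 -0.6 0 0.1" --pt "-1 -0.9 0 0.15" --pt "-1 -1 0 0.2" --pt "-1 -1 0 0.25"

```text
time: 40.92
eef_pos: [0.4886, 0.0686, 0.2549]
orientation: [-3.019, -0.87, -0.001]
contact_force: [0.1, -0.0, 0.1]
gripper_width: 0.55
```

Run:
```python
from h import *
st();  go(barp(0)+[0,0,.14],-.037)
```

```text
t 40.92 p [0.4886 0.0686 0.2549] x [0.847 0.532 0.001] z [ 0.001  0.    -1.   ] w 0.55 F [ 0.1 -0.   0.1] q [ 0.139  0.066 -0.079  1.425  0.     1.149]
move [-0.952  0.824  0.018] spin 0.1905
```

>>> arm_command --pt "-0.4 0.4 0 0.05" --pt "-0.8 0.8 0 0.1" --pt "-0.95 0.82 0 0.15" --pt "-0.95 0.82 0.3 0.19" --pt "-0.95 0.82 0.5 0.19"

```text
time: 41.55
eef_pos: [0.4528, -0.0516, 0.2035]
orientation: [-3.141, 0.05, -0.0]
contact_force: [-0.3, 0.3, -0.0]
gripper_width: 0.547
```

Run:
```python
from h import *
st(); grab("wrist","w24.png"); go(barp(0)-[0,0,.008],-.037)
```

```text
t 41.55 p [ 0.4528 -0.0516  0.2035] x [ 0.999 -0.032  0.   ] z [ 0.  0. -1.] w 0.547 F [-0.3  0.3 -0. ] q [-0.114 -0.002 -0.261  1.311  0.     1.489]
move [0.003 0.005 0.96 ] spin 0.0019
```

View pics/w24.png

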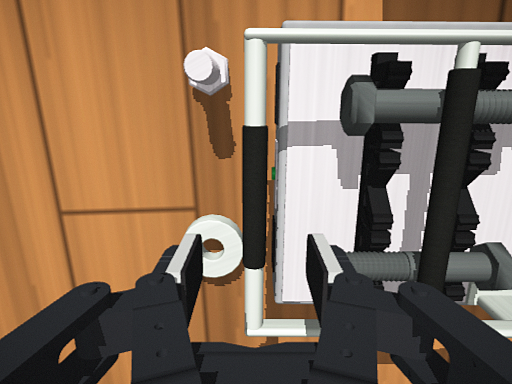

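>>> arm_command --pt "0 0 0.4 0" --pt "0 0 0.8 0" --pt "0 0 0.96 0" --pt "0 0 0.96 0"

```text
time: 42.1
eef_pos: [0.4528, -0.0512, 0.1081]
orientation: [-3.141, 0.049, 0.002]
contact_force: [0.9, -0.1, -0.5]
gripper_width: 0.548
```

>>> arm_command --pt "0 0 0 0" --pt "0 0 0 0" --pt "0 0 0 0" --pt "0 0 0 0" --hand 1 --squeeze 40

```text
time: 42.6
eef_pos: [0.453, -0.0514, 0.1099]
orientation: [3.141, -0.05, 0.001]
contact_force: [-5.3, 0.9, 6.2]
gripper_width: 0.144
```

>>> arm_command --pt "0.01 0 -0.2 0" --pt "0.04 0 -0.42 0" --pt "0.09 0 -0.64 0" --pt "0.16 0 -0.84 0" --pt "0.23 0 -1 0"

```text
time: 43.22
eef_pos: [0.4744, -0.0522, 0.2088]
orientation: [3.141, -0.05, -0.006]
contact_force: [-5.2, -0.4, -4.5]
gripper_width: 0.146
```

Run:
```python
from h import *
st()
for t in (.4,.5,.6,.7,.8,.9,1.0,1.1,1.2,1.3,1.4,1.5,1.6): print(t,end=" ");go(barp(t)-[0,0,.005])
```

```text
t 43.23 p [ 0.4744 -0.0522  0.2088] x [ 0.999 -0.032 -0.004] z [-0.004 -0.    -1.   ] w 0.146 F [-5.2 -0.4 -4.5] q [-1.090e-01  4.100e-02 -2.060e-01  1.328e+00 -1.000e-03  1.494e+00]
0.4 move [-0.048  0.004  0.132] spin 0
0.5 move [ 0.049  0.005 -0.071] spin 0
0.6 move [ 0.166  0.006 -0.263] spin 0
0.7 move [ 0.301  0.006 -0.443] spin 0
0.8 move [ 0.454  0.007 -0.608] spin 0
0.9 move [ 0.622  0.008 -0.757] spin 0
1.0 move [ 0.805  0.009 -0.889] spin 0
1.1 move [ 0.999  0.01  -1.001] spin 0
1.2 move [ 1.204  0.011 -1.094] spin 0
1.3 move [ 1.417  0.013 -1.166] spin 0
1.4 move [ 1.637  0.014 -1.216] spin 0
1.5 move [ 1.86   0.015 -1.244] spin 0
1.6 move [ 2.085  0.016 -1.249] spin 0
```

>>> arm_command --pt "0.14 0 -0.24 0" --pt "0.29 0 -0.44 0" --pt "0.45 0 -0.61 0" --pt "0.62 0 -0.76 0" --pt "0.8 0 -0.89 0"

```text
time: 43.85
eef_pos: [0.5523, -0.0552, 0.3014]
orientation: [3.139, -0.051, -0.005]
contact_force: [-19.3, -1.7, 21.2]
gripper_width: 0.141
```

>>> arm_command --pt "0.2 0 -0.11 0" --pt "0.4 0 -0.2 0" --pt "0.61 0 -0.28 0" --pt "0.83 0 -0.33 0" --pt "1 0 -0.35 0"

```text
time: 44.48
eef_pos: [0.6559, -0.0591, 0.3355]
orientation: [3.138, -0.051, 0.004]
contact_force: [-4.9, -4.5, 3.3]
gripper_width: 0.142
```

>>> arm_command --pt "0.15 0 -0.01 0" --pt "0.28 0 -0.01 0" --pt "0.28 0 -0.01 0"

```text
time: 44.85
eef_pos: [0.6852, -0.0602, 0.3356]
orientation: [3.138, -0.051, 0.007]
contact_force: [1.5, -5.3, 5.0]
gripper_width: 0.145
```

Run:
```python
from h import *
st()
for t in (1.5,1.6): print(t,end=" ");go(barp(t)-[0,0,.005])
```

```text
t 44.85 p [ 0.6852 -0.0602  0.3356] x [ 0.999 -0.033  0.004] z [ 0.004 -0.003 -1.   ] w 0.145 F [ 1.5 -5.3  5. ] q [-0.086  0.503  0.683  1.746 -0.003  1.517]
1.5 move [-0.245  0.001  0.03 ] spin 0
1.6 move [-0.02   0.001  0.027] spin 0
```

Clamp is at ≈1.6 rad. Release, rise and turn back to fetch the bolts.

>>> arm_command --pt "0 0 0 0" --pt "0 0 0 0" --pt "0 0 0 0" --pt "0 0 0 0" --hand -0.1

```text
time: 45.35
eef_pos: [0.684, -0.0584, 0.3332]
orientation: [-3.141, 0.049, 0.0]
contact_force: [0.2, -0.3, 0.6]
gripper_width: 0.552
```

>>> arm_command --pt "0 0 -0.4 0" --pt "0 0 -0.5 0" --pt "-0.5 0 -0.5 -0.05" --pt "-1 0 -0.5 -0.1" --pt "-1 0 -0.5 -0.15"

```text
time: 45.98
eef_pos: [0.5801, -0.0551, 0.384]
orientation: [-3.064, -0.693, 0.002]
contact_force: [0.2, 0.2, 0.8]
gripper_width: 0.55
```

Run:
```python
from h import *
st(); grab("wrist","w25.png"); go(dw((0,-.062,.25)),np.pi/2-.0368)
```

```text
t 45.98 p [ 0.5801 -0.0551  0.384 ] x [ 0.903  0.43  -0.001] z [-0.001  0.    -1.   ] w 0.55 F [0.2 0.2 0.8] q [-0.095  0.298  0.492  1.766  0.     1.031]
move [-0.298  0.56   1.341] spin -0.3452
```

View pics/w25.png

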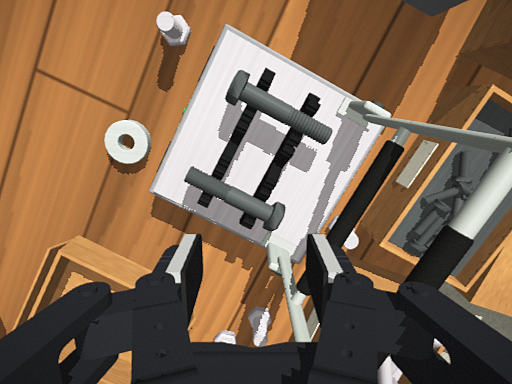

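>>> arm_command --pt "-0.1 0.1 0.1 -0.05" --pt "-0.2 0.3 0.2 -0.1" --pt "-0.3 0.56 0.3 -0.15" --pt "-0.3 0.56 0.3 -0.2" --pt "-0.3 0.56 0.3 -0.25"

```text
time: 46.65
eef_pos: [0.5813, -0.1194, 0.3529]
orientation: [-2.568, -1.809, 0.0]
contact_force: [1.1, -0.2, -0.3]
gripper_width: 0.549
```

>>> arm_command --pt "0 0 0.3 -0.05" --pt "0 0 0.6 -0.095" --pt "0 0 0.9 -0.095" --pt "0 0 1 -0.095"

```text
time: 47.15
eef_pos: [0.5805, -0.1187, 0.2513]
orientation: [-2.273, -2.165, 0.002]
contact_force: [-0.3, 0.4, 0.6]
gripper_width: 0.553
```

Run:
```python
from h import *
st(); grab("wrist","w26.png"); go((.580,-.118,.093),1.535)
```

```text
t 47.15 p [ 0.5805 -0.1187  0.2513] x [0.049 0.999 0.001] z [-0.003  0.001 -1.   ] w 0.553 F [-0.3  0.4  0.6] q [-0.202  0.259  0.143  1.458  0.    -0.153]
move [ 6.000e-03 -1.000e-03  1.582e+00] spin -0.004
```

View pics/w26.png

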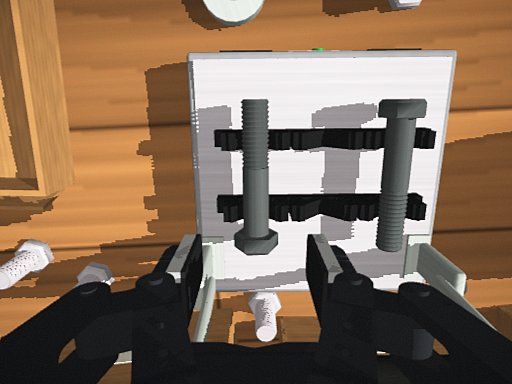

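>>> arm_command --pt "0 0 0.4 -0.004" --pt "0 0 0.8 -0.004" --pt "0 0 1 -0.004" --pt "0 0 1 -0.004"

```text
time: 47.7
eef_pos: [0.5807, -0.1188, 0.1528]
orientation: [-2.259, -2.181, 0.001]
contact_force: [-0.7, 0.4, 0.3]
gripper_width: 0.552
```

>>> arm_command --pt "0 0 0.25 0" --pt "0 0 0.45 0" --pt "0 0 0.57 0" --pt "0 0 0.57 0"

```text
time: 48.2
eef_pos: [0.5811, -0.1189, 0.0967]
orientation: [2.26, 2.182, 0.0]
contact_force: [0.3, 0.2, -0.2]
gripper_width: 0.549
```

>>> arm_command --pt "0 0 0 0" --pt "0 0 0 0" --pt "0 0 0 0" --pt "0 0 0 0" --pt "0 0 0 0" --hand 1 --squeeze 80

```text
time: 48.82
eef_pos: [0.5817, -0.1176, 0.0981]
orientation: [2.259, 2.183, 0.006]
contact_force: [-0.7, 4.3, 4.6]
gripper_width: 0.247
```

>>> arm_command --pt "0 0 -0.15 0" --pt "0 0 -0.4 0" --pt "0 0 -0.8 0" --pt "0 0 -1 0" --pt "0 0 -1 0"

```text
time: 49.45
eef_pos: [0.5817, -0.1193, 0.1984]
orientation: [2.258, 2.18, 0.002]
contact_force: [-0.4, 0.4, -6.0]
gripper_width: 0.246
```

Run:
```python
from h import *
st(); grab("wrist","w27.png"); f,V,s=grab("top","t3.png",(340,120,480,260),4)
for c in [(379,165),(440,168),(437,238),(376,234)]: print(back(f,V,c,.058).round(3))
```

```text
t 49.45 p [ 0.5817 -0.1193  0.1984] x [ 0.035  0.999 -0.001] z [ 0.003 -0.001 -1.   ] w 0.246 F [-0.4  0.4 -6. ] q [-0.202  0.257  0.024  1.335 -0.    -0.167]
[ 0.594 -0.323  0.058]
[ 0.585 -0.518  0.058]
[ 0.362 -0.502  0.058]
[ 0.373 -0.31   0.058]
```

View pics/w27.png

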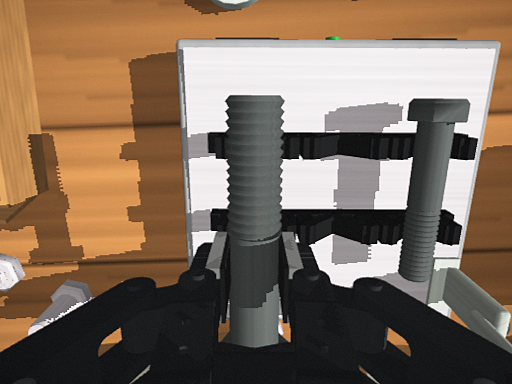

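View pics/t3.png

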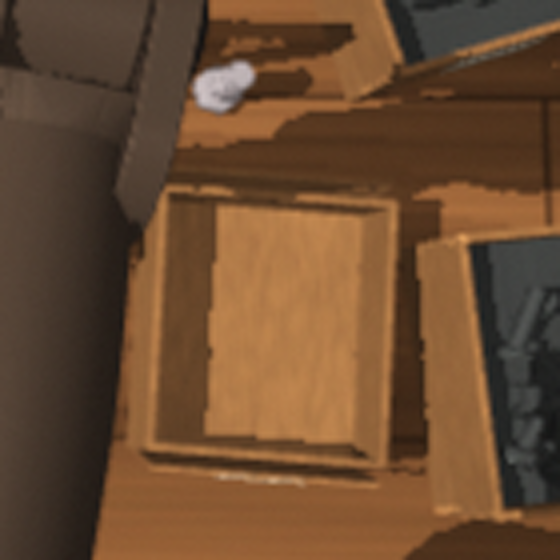

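Run:
```python
from h import *
f,V,s=grab("top")
c=[np.array(u)/4+[340,120] for u in [(165,190),(400,200),(385,467),(145,455)]]
w=[back(f,V,u,.058) for u in c]; print(np.round(w,3), np.mean(w,0).round(4))
d=(w[0]-w[3]+w[1]-w[2]); a=np.arctan2(d[1],d[0]); print(a)
C=np.mean(w,0)
for y in (.042,-.042):
    p=(C[0]-np.sin(a)*y,C[1]+np.cos(a)*y,.2); print(p); go(p,a+np.pi/2)
```

```text
[[ 0.586 -0.331  0.058]
 [ 0.579 -0.518  0.058]
 [ 0.366 -0.5    0.058]
 [ 0.374 -0.311  0.058]] [ 0.4762 -0.415   0.058 ]
-0.0872413100471185
(np.float64(0.4798448926752956), np.float64(-0.3731276087112216), 0.2)
move [-2.576 -0.914 -0.049] spin 0.0167
(np.float64(0.47252591506132946), np.float64(-0.4568081474683679), 0.2)
move [-3.415 -0.959 -0.049] spin 0.0167
```

>>> arm_command --pt "-0.1 -0.4 0 0" --pt "-0.4 -0.7 0 0.01" --pt "-0.8 -0.9 0 0.017" --pt "-1 -0.92 0 0.017"

```text
time: 50.1
eef_pos: [0.4835, -0.2167, 0.1952]
orientation: [-2.317, -2.118, 0.002]
contact_force: [-1.1, 0.1, -5.5]
gripper_width: 0.244
```

>>> arm_command --pt "-0.4 0 0 0" --pt "-0.8 0 0 0" --pt "-1 0 0 0"

```text
time: 50.48
eef_pos: [0.4765, -0.3168, 0.195]
orientation: [-2.317, -2.119, 0.0]
contact_force: [-0.2, -0.2, -5.8]
gripper_width: 0.244
```

>>> arm_command --pt "-0.3 0 0 0" --pt "-0.55 0 0 0" --pt "-0.55 0 0 0" --pt "-0.55 0 0 0"

```text
time: 50.98
eef_pos: [0.4719, -0.3696, 0.1959]
orientation: [-2.316, -2.121, -0.001]
contact_force: [-0.7, 0.7, -5.5]
gripper_width: 0.246
```

Run:
```python
from h import *
st(); f,V,s=grab("wrist","w28.png"); go((.480,-.373,.10),-.08+np.pi/2)
```

```text
t 50.98 p [ 0.4719 -0.3696  0.1959] x [0.088 0.996 0.001] z [-0.     0.001 -1.   ] w 0.246 F [-0.7  0.7 -5.5] q [-6.650e-01  2.710e-01  3.800e-02  1.338e+00  1.000e-03 -5.770e-01]
move [-0.03   0.084  0.961] spin -0.0024
```

View pics/w28.png

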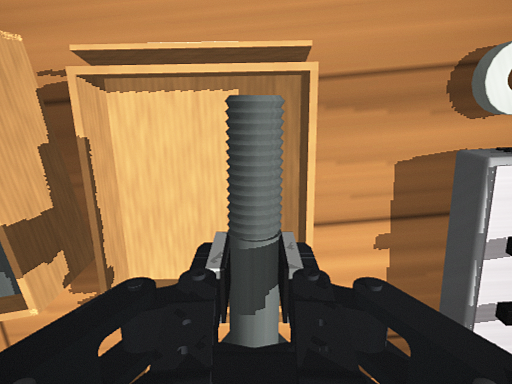

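Run:
```python
from h import *
s=bot.observe(); f=bot.grab_frame("wrist"); V=wview(f,s)
w=[back(f,V,u,.058) for u in [(68,67),(318,63),(312,245)]]; print(np.round(w,4))
d=w[0]-w[1]; print("width",np.linalg.norm(d)); a=np.arctan2(d[1],d[0])+np.pi/2; print("yaw",a)
m=(w[0]+w[1])/2; C=m+.1075*np.array([np.cos(a),np.sin(a),0]); print("C",C)
e=np.array([-np.sin(a),np.cos(a),0])
p=C+e*.042; go((p[0],p[1],.1),a+np.pi/2)
```

```text
[[ 0.3686 -0.5007  0.058 ]
 [ 0.3821 -0.3134  0.058 ]
 [ 0.5296 -0.324   0.058 ]]
width 0.18776611706745985
yaw -0.07177466426695345
C [ 0.48257253 -0.41476334  0.058     ]
move [-0.024  0.138  0.962] spin -0.0049
```

>>> arm_command --pt "-0.03 0.1 0.3 -0.004" --pt "-0.03 0.1 0.7 -0.004" --pt "-0.03 0.1 1 -0.004" --pt "-0.03 0.1 1 -0.004"

```text
time: 51.58
eef_pos: [0.4802, -0.372, 0.0938]
orientation: [-2.298, -2.134, 0.001]
contact_force: [-0.3, 0.7, -5.4]
gripper_width: 0.244
```

>>> arm_command --pt "0 0 0.3 0" --pt "0 0 0.5 0" --pt "0 0 0.6 0" --pt "0 0 0.6 0"

```text
time: 52.08
eef_pos: [0.4819, -0.3739, 0.037]
orientation: [2.303, 2.136, 0.0]
contact_force: [-0.0, -0.4, -6.1]
gripper_width: 0.242
```

Run:
```python
from h import *
st(); f,V,s=grab("wrist","w29.png")
```

```text
t 52.08 p [ 0.4819 -0.3739  0.037 ] x [ 0.075  0.997 -0.   ] z [ 0. -0. -1.] w 0.242 F [-0.  -0.4 -6.1] q [-0.66   0.355 -0.204  1.011  0.    -0.585]
```

View pics/w29.png

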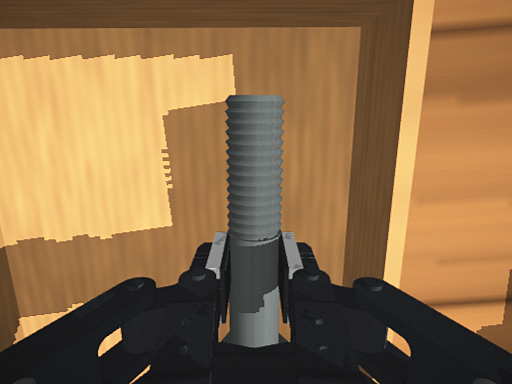

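>>> arm_command --pt "0 0 0.03 0" --pt "0 0 0.05 0" --pt "0 0 0.07 0" --pt "0 0 0.07 0"

```text
time: 52.62
eef_pos: [0.4815, -0.3742, 0.0302]
orientation: [2.303, 2.135, -0.0]
contact_force: [-4.5, 0.1, 0.7]
gripper_width: 0.241
```

>>> arm_command --pt "0 0 0 0" --pt "0 0 0 0" --pt "0 0 0 0" --pt "0 0 0 0" --hand -0.05

```text
time: 53.12
eef_pos: [0.4817, -0.3739, 0.0293]
orientation: [2.303, 2.136, 0.0]
contact_force: [0.9, -0.1, 0.3]
gripper_width: 0.523
```

>>> arm_command --pt "0 0 -0.3 0" --pt "0 0 -0.7 0" --pt "0 0 -1 0" --pt "0 0 -1 0"

```text
time: 53.62
eef_pos: [0.4829, -0.3749, 0.1322]
orientation: [2.3, 2.133, 0.001]
contact_force: [-0.4, 0.3, -0.5]
gripper_width: 0.523
```

Run:
```python
from h import *
st(); f,V,s=grab("wrist","w30.png"); go((.5857,.0063,.2),1.535)
```

```text
t 53.62 p [ 0.4829 -0.3749  0.1322] x [ 0.075  0.997 -0.003] z [ 0.004 -0.003 -1.   ] w 0.523 F [-0.4  0.3 -0.5] q [-0.66   0.304 -0.059  1.203  0.    -0.585]
move [ 3.872  0.747 -0.7  ] spin -0.0126
```

View pics/w30.png

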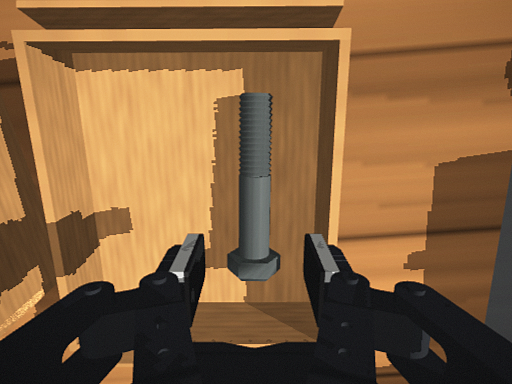

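>>> arm_command --pt "0 0 -0.4 0" --pt "0.4 0 -0.8 0" --pt "0.8 0 -1 0" --pt "1 0.1 -1 -0.01"

```text
time: 54.18
eef_pos: [0.4993, -0.2736, 0.2303]
orientation: [2.267, 2.173, 0.001]
contact_force: [-1.0, -0.3, -0.4]
gripper_width: 0.526
```

>>> arm_command --pt "0.5 0 0 0" --pt "0.9 0.1 0 0" --pt "1 0.2 0 0"

```text
time: 54.55
eef_pos: [0.5233, -0.1739, 0.2281]
orientation: [-2.266, -2.174, 0.001]
contact_force: [-0.2, -0.3, -0.9]
gripper_width: 0.526
```

>>> arm_command --pt "0.5 0 0 0" --pt "0.9 0.1 0 0" --pt "1 0.2 0 0"

```text
time: 54.92
eef_pos: [0.5482, -0.0756, 0.2283]
orientation: [-2.267, -2.174, 0.001]
contact_force: [-0.5, -0.1, -0.1]
gripper_width: 0.526
```

>>> arm_command --pt "0.4 0.1 0 0" --pt "0.86 0.3 0 0" --pt "0.86 0.3 0 0" --pt "0.86 0.3 0 0"

```text
time: 55.42
eef_pos: [0.5817, 0.0068, 0.2284]
orientation: [-2.27, -2.171, 0.002]
contact_force: [-0.8, 0.3, 0.6]
gripper_width: 0.521
```

Run:
```python
from h import *
st(); f,V,s=grab("wrist","w31.png"); go((.5857,.0065,.094),1.535)
```

```text
t 55.42 p [0.5817 0.0068 0.2284] x [ 0.044  0.999 -0.001] z [-0.001 -0.001 -1.   ] w 0.521 F [-0.8  0.3  0.6] q [ 1.200e-02  2.360e-01  6.300e-02  1.399e+00 -1.000e-03  5.600e-02]
move [0.003 0.043 1.347] spin -0.003
```

View pics/w31.png

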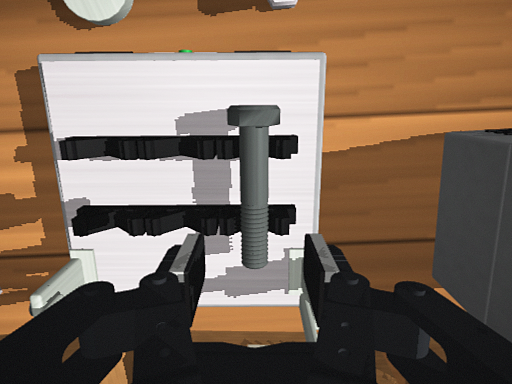

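>>> arm_command --pt "0 0.04 0.4 -0.003" --pt "0 0.04 0.8 -0.003" --pt "0 0.04 1 -0.003" --pt "0 0.04 1 -0.003"

```text
time: 55.98
eef_pos: [0.5841, 0.0061, 0.1277]
orientation: [-2.26, -2.179, 0.004]
contact_force: [0.8, 0.2, 0.1]
gripper_width: 0.526
```

>>> arm_command --pt "0 0 0.2 0" --pt "0 0 0.35 0" --pt "0 0 0.35 0"

```text
time: 56.35
eef_pos: [0.585, 0.0071, 0.0938]
orientation: [-2.26, -2.181, 0.002]
contact_force: [0.0, -0.1, -0.2]
gripper_width: 0.524
```

>>> arm_command --pt "0 0 0 0" --pt "0 0 0 0" --pt "0 0 0 0" --pt "0 0 0 0" --pt "0 0 0 0" --hand 1 --squeeze 80

```text
time: 56.98
eef_pos: [0.5861, 0.0065, 0.0957]
orientation: [2.258, 2.18, -0.0]
contact_force: [-1.2, -4.8, 6.1]
gripper_width: 0.246
```

>>> arm_command --pt "0 0 -0.15 0" --pt "0 0 -0.4 0" --pt "0 0 -0.8 0" --pt "0 0 -1 0" --pt "0 0 -1 0"

```text
time: 57.6
eef_pos: [0.5865, 0.008, 0.1963]
orientation: [2.258, 2.182, 0.005]
contact_force: [-0.2, -0.4, -4.3]
gripper_width: 0.247
```

Run:
```python
from h import *
st(); grab("wrist","w32.png"); C=np.array([.480,-.415]);a=-.075;p=C-.042*np.array([-np.sin(a),np.cos(a)]); print(p); go((p[0],p[1],.2),a+np.pi/2)
```

```text
t 57.6 p [0.5865 0.008  0.1963] x [0.034 0.999 0.001] z [ 0.003  0.001 -1.   ] w 0.247 F [-0.2 -0.4 -4.3] q [1.300e-02 2.430e-01 2.000e-03 1.327e+00 1.000e-03 4.700e-02]
[ 0.47685295 -0.45688193]
move [-4.682 -0.93  -0.058] spin 0.013
```

View pics/w32.png

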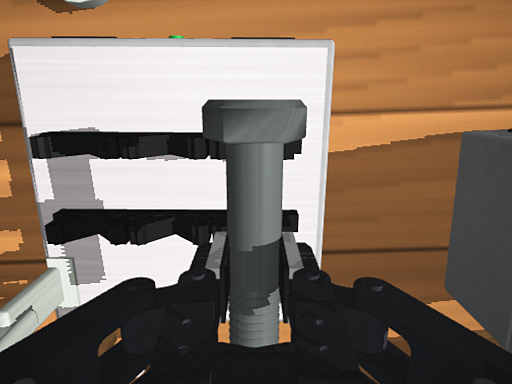

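>>> arm_command --pt "-0.1 -0.4 0 0" --pt "-0.4 -0.8 0 0" --pt "-0.8 -0.93 0 0" --pt "-1 -0.93 0 0.013"

```text
time: 58.15
eef_pos: [0.4871, -0.0901, 0.193]
orientation: [-2.304, -2.132, 0.002]
contact_force: [0.5, -1.3, -4.9]
gripper_width: 0.243
```

>>> arm_command --pt "-0.5 0 0 0" --pt "-0.9 0 0 0" --pt "-1 0 0 0"

```text
time: 58.52
eef_pos: [0.4806, -0.1904, 0.1926]
orientation: [-2.305, -2.131, 0.002]
contact_force: [-0.0, 0.3, -4.0]
gripper_width: 0.247
```

>>> arm_command --pt "-0.5 0 0 0" --pt "-0.9 0 0 0" --pt "-1 0 0 0"

```text
time: 58.9
eef_pos: [0.4735, -0.2897, 0.1928]
orientation: [-2.304, -2.132, 0.0]
contact_force: [-0.2, -0.1, -5.2]
gripper_width: 0.243
```

>>> arm_command --pt "-0.5 0 0 0" --pt "-0.9 0 0 0" --pt "-1 0 0 0"

```text
time: 59.28
eef_pos: [0.4663, -0.3891, 0.1929]
orientation: [-2.304, -2.133, -0.0]
contact_force: [-0.2, 1.0, -5.5]
gripper_width: 0.244
```

Run:
```python
from h import *
st(); go((.477,-.457,.1),-.075+np.pi/2)
```

```text
t 59.27 p [ 0.4663 -0.3891  0.1929] x [0.077 0.997 0.001] z [-0.001  0.002 -1.   ] w 0.244 F [-0.2  1.  -5.5] q [-0.696  0.288  0.053  1.338  0.    -0.619]
move [-0.67   0.16   0.928] spin -0.0005
```

>>> arm_command --pt "-0.4 0.1 0 0" --pt "-0.66 0.16 0 0" --pt "-0.66 0.16 0.4 0" --pt "-0.66 0.16 0.8 0" --pt "-0.66 0.16 0.93 0"

```text
time: 59.9
eef_pos: [0.4766, -0.4526, 0.0977]
orientation: [-2.297, -2.133, -0.0]
contact_force: [0.2, 0.0, -5.1]
gripper_width: 0.249
```

Run:
```python
from h import *
st(); grab("wrist","w33.png"); go((.477,-.457,.030),-.075+np.pi/2)
```

```text
t 59.9 p [ 0.4766 -0.4526  0.0977] x [0.074 0.997 0.005] z [-0.004  0.005 -1.   ] w 0.249 F [ 0.2  0.  -5.1] q [-7.600e-01  4.120e-01  1.700e-02  1.183e+00  1.000e-03 -6.860e-01]
move [-0.043  0.01   0.675] spin 0.0002
```

View pics/w33.png

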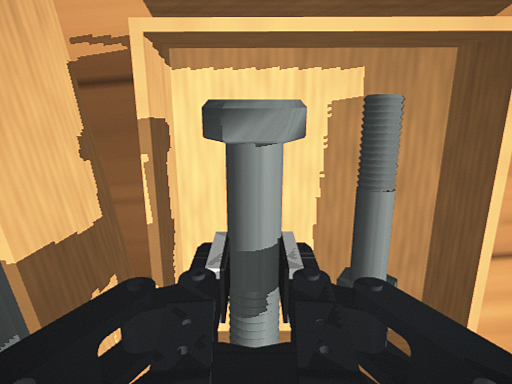

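>>> arm_command --pt "0 0.01 0.25 0" --pt "0 0.01 0.5 0" --pt "0 0.01 0.6 0" --pt "0 0.01 0.66 0" --pt "0 0.01 0.69 0"

```text
time: 60.58
eef_pos: [0.4791, -0.4558, 0.0332]
orientation: [2.302, 2.135, 0.0]
contact_force: [0.8, 0.7, -5.3]
gripper_width: 0.246
```

Run:
```python
from h import *
st()
```

```text
t 60.58 p [ 0.4791 -0.4558  0.0332] x [ 0.075  0.997 -0.001] z [ 0.001 -0.001 -1.   ] w 0.246 F [ 0.8  0.7 -5.3] q [-0.76   0.448 -0.076  1.046  0.    -0.685]
```

>>> arm_command --pt "0 0 0.03 0" --pt "0 0 0.05 0" --pt "0 0 0.05 0"

```text
time: 60.95
eef_pos: [0.4791, -0.4558, 0.0282]
orientation: [2.302, 2.135, 0.001]
contact_force: [0.7, 0.4, 0.3]
gripper_width: 0.25
```

>>> arm_command --pt "0 0 0 0" --pt "0 0 0 0" --pt "0 0 0 0" --pt "0 0 0 0" --hand -0.05

```text
time: 61.45
eef_pos: [0.4785, -0.4555, 0.0273]
orientation: [2.304, 2.136, 0.0]
contact_force: [0.1, -0.1, -0.1]
gripper_width: 0.523
```

>>> arm_command --pt "0 0 -0.3 0" --pt "0 0 -0.7 0" --pt "0 0 -1 0" --pt "0 0 -1 0"

```text
time: 61.95
eef_pos: [0.4797, -0.4566, 0.1304]
orientation: [2.3, 2.132, 0.0]
contact_force: [0.1, -0.9, -0.2]
gripper_width: 0.523
```

Run:
```python
from h import *
st(); grab("wrist","w34.png"); grab("top","t4.png",None,1.5); go((.579,-.0677,.391),-.037)
```

```text
t 61.95 p [ 0.4797 -0.4566  0.1304] x [ 0.075  0.997 -0.003] z [ 0.004 -0.004 -1.   ] w 0.523 F [ 0.1 -0.9 -0.2] q [-0.761  0.4    0.073  1.238 -0.    -0.685]
move [ 3.942  0.71  -2.641] spin 0.4878
```

View pics/w34.png

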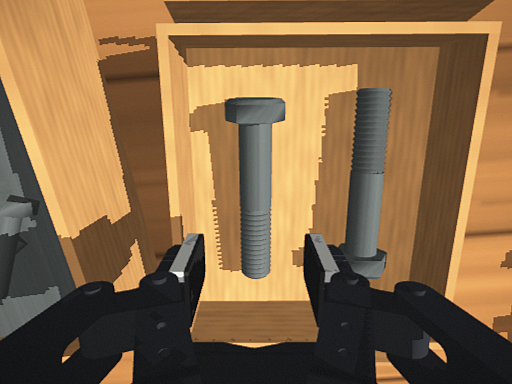

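View pics/t4.png

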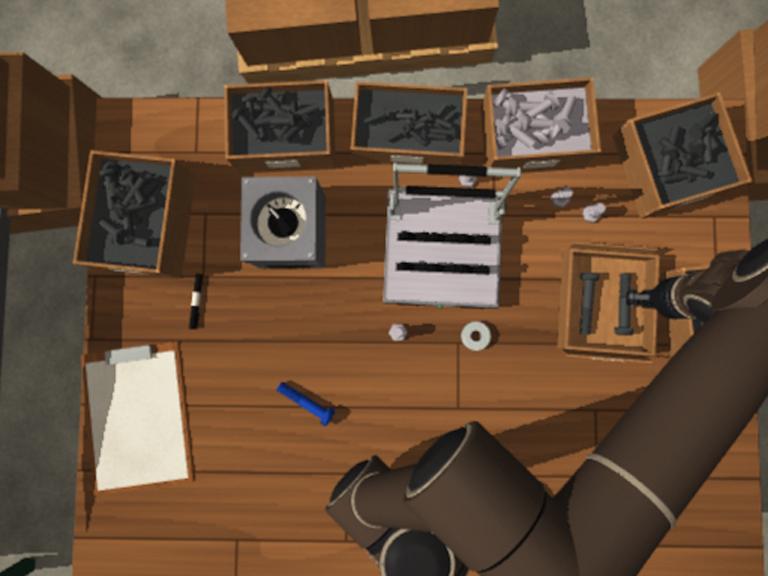

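>>> arm_command --pt "0 0 -0.4 0" --pt "0.2 0 -0.8 0.05" --pt "0.5 0 -1 0.1" --pt "0.8 0 -1 0.15" --pt "1 0 -1 0.2"

```text
time: 62.68
eef_pos: [0.4858, -0.3543, 0.2259]
orientation: [-2.852, -1.312, 0.001]
contact_force: [0.1, -0.0, -0.6]
gripper_width: 0.522
```

Run:
```python
from h import *
st(); go((.579,-.0677,.391),-.037)
```

```text
t 62.67 p [ 0.4858 -0.3543  0.2259] x [ 0.651  0.759 -0.   ] z [-0.002  0.001 -1.   ] w 0.522 F [ 0.1 -0.  -0.6] q [-0.63   0.274  0.107  1.406  0.     0.078]
move [ 2.783 -1.16  -1.649] spin 0.2863
```

>>> arm_command --pt "0.3 -0.2 -0.4 0.05" --pt "0.6 -0.4 -0.8 0.1" --pt "0.9 -0.5 -1 0.15" --pt "1 -0.5 -1 0.2" --pt "1 -0.5 -1 0.25"

```text
time: 63.3
eef_pos: [0.5131, -0.2462, 0.3258]
orientation: [-3.138, -0.123, 0.003]
contact_force: [0.4, -1.3, -0.4]
gripper_width: 0.526
```

Run:
```python
from h import *
st(); go((.579,-.0677,.391),-.037)
```

```text
t 63.3 p [ 0.5131 -0.2462  0.3258] x [ 0.997  0.078 -0.002] z [-0.002  0.001 -1.   ] w 0.526 F [ 0.4 -1.3 -0.4] q [-0.447  0.232  0.273  1.613  0.     1.045]
move [ 0.795 -1.729 -0.651] spin 0.0366
```

>>> arm_command --pt "0.2 -0.4 -0.4 0.036" --pt "0.3 -0.8 -0.65 0.036" --pt "0.3 -1 -0.65 0.036" --pt "0.3 -1 -0.65 0.036"

```text
time: 63.8
eef_pos: [0.5343, -0.1441, 0.3909]
orientation: [-3.141, 0.046, 0.003]
contact_force: [-0.0, 0.3, 0.4]
gripper_width: 0.527
```

>>> arm_command --pt "0.2 -0.4 0 0" --pt "0.5 -0.75 0 0" --pt "0.5 -0.75 0 0" --pt "0.5 -0.75 0 0"

```text
time: 64.3
eef_pos: [0.5864, -0.0726, 0.3909]
orientation: [3.141, -0.05, -0.004]
contact_force: [-0.8, -0.2, -0.9]
gripper_width: 0.528
```

Run:
```python
from h import *
st(); f,V,s=grab("wrist","w35.png"); go(barp(1.6)+[0,0,.055],-.037)
for t in (1.55,1.6,1.65): print(t,proj(f,V,barp(t,-.05)),proj(f,V,barp(t,.05)))
```

```text
t 64.3 p [ 0.5864 -0.0726  0.3909] x [ 0.999 -0.032 -0.003] z [-0.003 -0.    -1.   ] w 0.528 F [-0.8 -0.2 -0.9] q [-1.230e-01  3.230e-01  5.430e-01  1.793e+00 -1.000e-03  1.480e+00]
move [ 0.966 -0.157 -0.016] spin 0.0014
1.55 [396.17338256 272.94818461] [418.59865094 102.35314458]
1.6 [414.70287338 273.02506614] [439.91510249 102.46897645]
1.65 [432.72968104 272.63934025] [460.56751205 102.57042718]
```

View pics/w35.png

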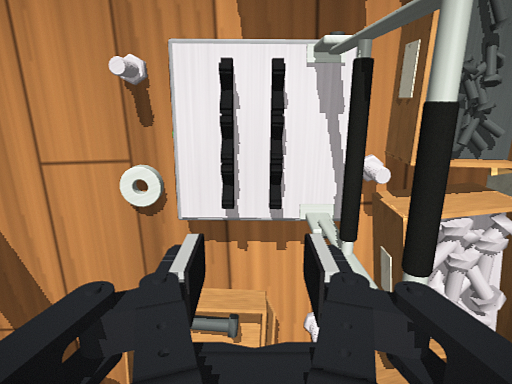

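>>> arm_command --pt "0.4 -0.1 0 0" --pt "0.8 -0.15 0 0" --pt "0.97 -0.15 0 0" --pt "0.97 -0.15 0.3 0" --pt "0.97 -0.15 0.58 0"

```text
time: 64.97
eef_pos: [0.6844, -0.0615, 0.3332]
orientation: [3.141, -0.052, 0.001]
contact_force: [-0.9, -0.8, 0.8]
gripper_width: 0.527
```

>>> arm_command --pt "0 0 0 0" --pt "0 0 0 0" --pt "0 0 0 0" --pt "0 0 0 0" --pt "0 0 0 0" --hand 1 --squeeze 40

```text
time: 65.6
eef_pos: [0.6842, -0.0607, 0.3356]
orientation: [3.139, -0.05, 0.003]
contact_force: [-3.3, -5.3, 1.2]
gripper_width: 0.145
```

Run:
```python
from h import *
st()
```

```text
t 65.6 p [ 0.6842 -0.0607  0.3356] x [ 0.999 -0.032  0.002] z [ 0.002 -0.002 -1.   ] w 0.145 F [-3.3 -5.3  1.2] q [-0.088  0.504  0.684  1.749 -0.002  1.515]
```

>>> arm_command --pt "-0.22 0 0 0" --pt "-0.44 0 0.02 0" --pt "-0.66 0 0.07 0" --pt "-0.87 0 0.14 0" --pt "-1 0 0.195 0"

```text
time: 66.22
eef_pos: [0.585, -0.0568, 0.3172]
orientation: [3.14, -0.05, 0.01]
contact_force: [2.1, -2.0, 3.6]
gripper_width: 0.145
```

>>> arm_command --pt "-0.17 0 0.09 0" --pt "-0.36 0 0.21 0" --pt "-0.53 0 0.34 0" --pt "-0.69 0 0.48 0" --pt "-0.8 0 0.6 0"

```text
time: 66.85
eef_pos: [0.5056, -0.0536, 0.2564]
orientation: [-3.141, 0.049, -0.009]
contact_force: [0.0, 0.1, 3.6]
gripper_width: 0.14
```

Run:
```python
from h import *
st()
for t in (.7,.6,.5,.4,.3,.2,.1,0): go(barp(t)-[0,0,.008])
```

```text
t 66.85 p [ 0.5056 -0.0536  0.2564] x [ 0.999 -0.031  0.006] z [ 0.006  0.001 -1.   ] w 0.14 F [0.  0.1 3.6] q [-1.060e-01  9.000e-02 -4.900e-02  1.426e+00  1.000e-03  1.496e+00]
move [-0.01   0.002  0.064] spin 0
move [-0.147  0.001  0.242] spin 0
move [-0.265  0.     0.433] spin 0
move [-0.364  0.     0.635] spin 0
move [-0.443 -0.     0.846] spin 0
move [-0.5   -0.     1.064] spin 0
move [-0.535 -0.     1.286] spin 0
move [-0.547 -0.     1.51 ] spin 0
```

>>> arm_command --pt "-0.13 0 0.21 0" --pt "-0.25 0 0.41 0" --pt "-0.35 0 0.61 0" --pt "-0.43 0 0.82 0" --pt "-0.49 0 1 0"

```text
time: 67.47
eef_pos: [0.458, -0.0518, 0.1563]
orientation: [-3.14, 0.048, -0.012]
contact_force: [9.9, 1.0, -0.1]
gripper_width: 0.148
```

>>> arm_command --pt "-0.03 0 0.18 0" --pt "-0.045 0 0.35 0" --pt "-0.055 0 0.47 0" --pt "-0.055 0 0.52 0"

```text
time: 67.97
eef_pos: [0.4531, -0.0518, 0.1083]
orientation: [-3.14, 0.049, -0.014]
contact_force: [-14.4, 3.4, 60.7]
gripper_width: 0.148
```

Run:
```python
from h import *
st(); go(barp(0)-[0,0,.008])
```

```text
t 67.97 p [ 0.4531 -0.0518  0.1083] x [ 0.999 -0.031  0.009] z [ 0.009  0.001 -1.   ] w 0.148 F [-14.4   3.4  60.7] q [-0.115  0.026 -0.445  1.091  0.002  1.487]
move [-0.014  0.     0.032] spin 0
```

Hard stop felt (60 N at the fingers). Back off, release, and rise.

>>> arm_command --pt "0 0 -0.04 0" --pt "0 0 -0.05 0"

```text
time: 68.22
eef_pos: [0.4529, -0.0518, 0.1097]
orientation: [-3.14, 0.048, -0.011]
contact_force: [7.5, 2.2, -4.2]
gripper_width: 0.144
```

>>> arm_command --pt "0 0 0 0" --pt "0 0 0 0" --pt "0 0 0 0" --pt "0 0 0 0" --hand -0.1

```text
time: 68.72
eef_pos: [0.4496, -0.0523, 0.1077]
orientation: [-3.141, 0.05, 0.001]
contact_force: [0.7, -0.2, 1.0]
gripper_width: 0.553
```

>>> arm_command --pt "0 0 -0.4 0" --pt "0 0 -0.8 0" --pt "0 0 -1 0" --pt "0 0 -1 0"

```text
time: 69.22
eef_pos: [0.4506, -0.0524, 0.2091]
orientation: [3.141, -0.049, 0.005]
contact_force: [0.9, -0.0, -0.4]
gripper_width: 0.551
```

Run:
```python
from h import *
st(); f,V,s=grab("wrist","w36.png")
for t in (0,.05,.1): print(t,proj(f,V,barp(t,-.05)),proj(f,V,barp(t,.05)))
grab("scene","s4.png",None,1.5); grab("top","t5.png",None,1.5)
```

```text
t 69.22 p [ 0.4506 -0.0524  0.2091] x [ 1.    -0.031  0.003] z [ 0.003 -0.    -1.   ] w 0.551 F [ 0.9 -0.  -0.4] q [-0.116 -0.009 -0.256  1.321  0.     1.486]
0 [256.37749741 261.61770233] [257.56708229 124.59112454]
0.05 [256.92313175 269.02179351] [258.24192568 125.94929021]
0.1 [258.34847999 277.10954847] [259.9267162  127.45469471]
```

View pics/w36.png

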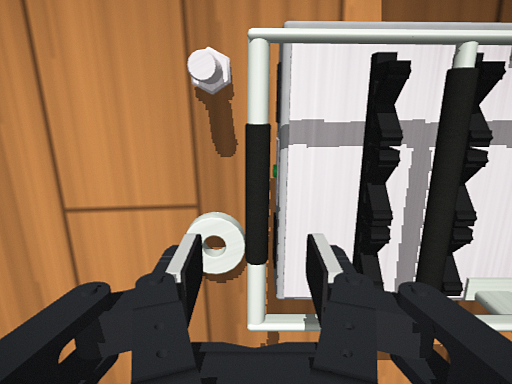

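View pics/s4.png

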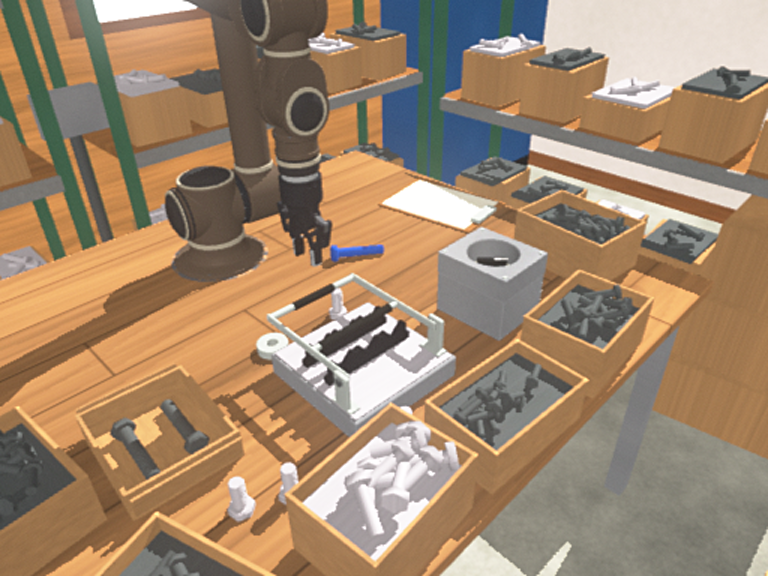

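View pics/t5.png

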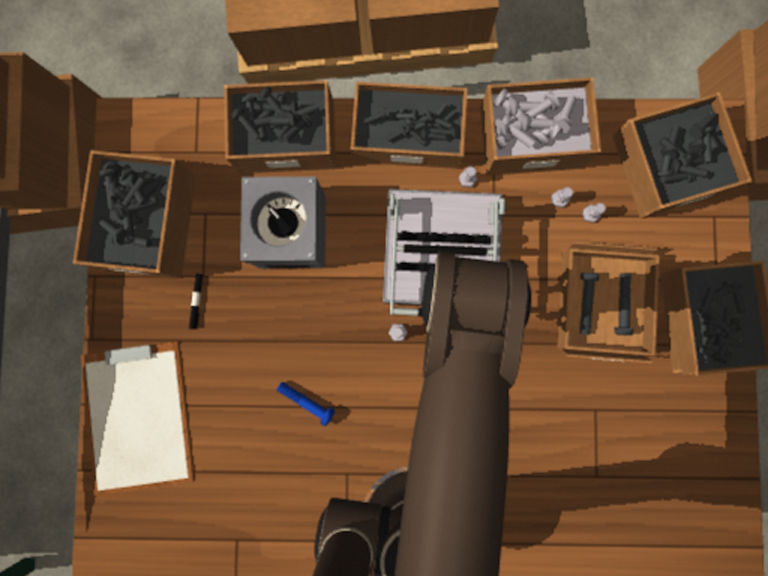

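```bash
python3 -c "
from bench import bot
print(bot.job_done())"
```

```text
the job is handed in; nothing more can be done
None
```

I finished the job and handed it in after about 69 s of the 210 s allowed. The simulator gave no verdict.

- **Bolts:** Only two long dark bolts were on the bench. I raised the clamp, laid one in each outer groove and shut the clamp over them. The last pictures show both lying inside the carton and an empty nest.
- **Knob:** I turned it clockwise to its stop and back to zero with the clamp shut, and felt the stop at both ends. The pointer stands at the zero mark.
- **Clamp:** I raised it again to unload, then shut it over the empty nest until it met its stop. By the camera it reads about 0.015 rad.
- **Everything else:** The short bolts, marker and blue look-alike are where they started in the last top view. The ring gauge was hidden by the arm in that view, but the wrist and scene pictures show it in place. The gripper stands about 10 cm above the handle, open and touching nothing.

No check failed. One measurement disagreed: the housing outline came out about 3% smaller in the picture than the stated 250 mm. The saddle combs and the seated bolts matched the fitted position, so I relied on those.

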